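Make up the onion-skin kit and the pond-life kit for the microscope lesson

ROBOT

A 6-joint arm with a two-finger parallel gripper is mounted at the origin on the work surface. World frame = base frame: x ahead of the robot, y to its left, z up, the work surface at z = 0. Lengths are in mm, angles in rad, forces in N, time in s.
With the tool pointing down it reaches from about 325 to 750 mm from the base axis. Payload 7.6 kg.
Tool frame: the origin (TCP) lies midway between the tips of the shut fingers; the grasp point (between the pads) lies 19 mm behind it (env.tcp_to_grasp is the distance from the TCP to the grasp point, in mm); x points along the fingers, y is the direction in which the jaws open and shut, and the axes are right-handed (so a half turn about x gives the same grasp; the last joint's range is limited). The gripper opens to 85 mm and grips with 20 to 120 N. Pads are 22 mm wide; open, the fingers measure 114 mm over their backs; the gripper's body (76 mm by 85 mm) begins 54 mm behind the grasp point. The pads swing forward as they close: fully open they stand 13 mm farther back than shut.
Start: joints at [-1.208, 0.052, 1.401, -0, 1.689, -0.07], TCP at [220.219, -476.602, 231.323] pointing down, gripper open.
Joint ranges: [-2.9, 2.9], [-0.91, 2.17], [0.12, 2.37], [-1.06, 4.2], [0.26, 2.73], [-2.93, 2.93]. Speed limits (rad/s): [2.57, 2.57, 3.01, 3.14, 3.14, 3.14].

INTERFACE

Orientations are given as [roll, pitch, yaw] about the fixed x, y, z axes, in that order (R = Rz(yaw) Ry(pitch) Rx(roll)).
In Python, from workcell import env gives the robot as it stands.
- The arm moves only by the shell command python3 -m handwheel 'ROWS' [FORCE]. ROWS is JSON, a list of rows, each an object of numbers: "ax", "ay", "az": the turn, a rotation vector about the world's x, y, z in degrees; "x", "y", "z": the shift along the world's x, y, z in m; "hand": the finger opening in m, from 0 to 0.0854. A call has 1 to 20 rows; each row is the pose to reach, as a shift and turn from the pose commanded when the call began; what a row does not reach only later rows make up. A row lasts 1/8 s, in which the tool goes at most 62.5 mm and 10.7 degrees, less where a joint would pass 70% of its speed; a pose out of reach is approached as far as the arm can. A call with a gripper value outside its range is refused whole. The fingers move at their own pace and stop on an object; FORCE is the grip in N (left out, the last holds). Time passes only in rows, so rows that repeat a pose let the fingers close. It gives the time, the measured TCP pose, the force and the opening at its end, in the units of the state.
- env.get_state(): the state, without advancing time (a new reading comes with each control period).
- env.camera(name): name is "scene" or "top" or "wrist"; returns the picture (480x640x3 uint8, blue, green, red); there is no depth.
- env.calibration(name): a dict with "K" (3x3 intrinsics, pixels), "extrinsics" (4x4, takes a point from world to camera coordinates); the wrist camera has in their place "hand_eye" (4x4, takes a point from camera to tool coordinates, whose origin is the TCP and whose axes are the tool frame's). Camera axes: x right, y down, z forward; pixel columns grow to the right and rows downward; lengths in mm; the calibration is good to about 2 mm. The wrist camera is an equidistant fisheye: a pixel r from the principal point sees the ray r / f radians off the axis. A picture is of the moment at which its call begins: read the wrist's pose just before it. calibration takes no time and is no camera call.
- env.job_done(): hands the job in, once; it reports no verdict.
The state is a dict: "time": time; "joint_pos": joint angles; "qvel": joint speeds; "effort": joint torques, N m; "ee_pos": TCP position; "tcp_rot": TCP orientation; "ft_force": force on the tool from outside, world axes, zero at the start; "ft_torque": the same for the moment, N m; "opening": opening from 0.0 (shut) to 1.0 (fully open).
Only numpy, scipy, OpenCV 4.12 (cv2) and the standard library are available. Lean on these libraries where they do the work, as an engineer would, in place of code of your own. Each camera call takes 0.05 s, during which the arm holds its last target.

TASK

Make up two kits for the microscope lesson. The onion-skin kit goes in the oblong steel tray: the slide box lying flat on the tray's floor with the little cover-glass box on top of it, and the dropper bottle standing beside them; the pond-life kit goes in the square white tray: the collecting jar and the petri dish, side by side on the floor of the tray. Keep everything upright and set it down without dropping it, and leave the screw-cap bottle, the water pot and the roll of tape where they are.

Things in the scene. Friction and masses are not known exactly. Their poses are not given: they have to be found in the camera images.
- steel_tray: Oblong shallow tray of bare steel, fixed, 250 long (its x axis) x 150 wide (its y axis) outside, rim 16 high (1 mm of rolled edge bulges outside the walls), walls 3 thick, flat floor 3 thick. Origin at the centre of its underside, on the bench, z up. It takes the onion-skin kit. The trays may lie on either side.
- white_tray: Square shallow tray of white plastic, fixed, 190 x 190 outside, rim 16 high (1 mm of rolled edge bulges outside the walls), walls 3 thick, floor 3 thick with faint moulded lines. Origin at the centre of its underside, on the bench, z up. It takes the pond-life kit.
- slide_box_c (a point): Slide box, loose, closed flat grey plastic box with a dark seam and a small blank white card on its lid, 90 long (x) x 50 wide (y) x 33 high (z), about 130 g; the point is its centre, half-way up, axes along its sides. Its lid stays shut and its top is flat.
- cover_box_c (a point): Cover-glass box, loose, little square box with a white base and a clear lid, 40 x 40 x 18 high, about 40 g; the point is its centre, half-way up, axes along its sides, z up.
- dropper_c (a point): Dropper bottle, loose, slim amber glass bottle with a black collar and a narrow black rubber bulb on top: body 30 in diameter up to 46 above its foot, collar 19 in diameter, bulb 13, 86 high over all, about 50 g; the point is on its axis, half-way up (43 above its foot), z up.
- jar_c (a point): Collecting jar, loose, empty clear round jar with a white ribbed screw lid: body 50 in diameter up to 50 above its foot, lid 54 in diameter above that, 66 high over all, about 50 g; the point is on its axis, half-way up (33 above its foot), z up.
- dish_c (a point): Petri dish with its lid on, loose, clear flat round dish with a white paper disc filling it (from above it looks like a plain white disc), 60 in diameter x 20 high, about 35 g, handled as one piece; the point is its centre, half-way up, z up.
- screw_bottle_c (a point): Bystander: stouter amber glass bottle with a flat black screw cap 30 in diameter (no bulb), loose, body 42 in diameter, 75 high; the point is on its axis, half-way up. Not part of a kit.
- water_pot_c (a point): Bystander: open white paint-water pot, loose, 58 in diameter at the rim, 62 high; the point is on its axis, half-way up. Not part of a kit.
- tape_roll_c (a point): Bystander: roll of pale brown paper tape lying flat, loose, a ring 60 in outer diameter, hole 38, 19 high; the point is its centre, half-way up. Not part of a kit.
Not all that is in view belongs to the job. Of the things like the part that bears cover_box_c, leave any that is turquoise; of the rest the larger one is meant. Leave any green look-alike of the part that bears slide_box_c alone.

How it is judged:
By the outcome, as a careful person would: the job done as asked, in the order asked, and still so for the second after the job is handed in, with the robot touching nothing.
It also fails if it takes over 120 s, if anything falls off the work surface, if the arm or the gripper's body presses on something with over 40 N, if the wrist force passes 120 N, or if a joint passes its speed limit or range.

## Working session

There is one attempt and no reset: what is moved stays moved. The work goes in short steps, Python scripts to look and compute and a shell command to move; the robot and the scene stay as the last step left them, time stands still between calls to the robot, and variables do not carry over. Pictures are saved under pics/ and viewed, and the job is handed in when it is done.

```bash
ls; mkdir -p pics
python3 - <<'E'
from workcell import env
import cv2
s=env.get_state();print(s['time'],s['ee_pos'],s['tcp_rot'],s['opening'],s['ft_force'])
for n in("scene","top","wrist"):
    cv2.imwrite(f"pics/{n}0.png",env.camera(n))
    c=env.calibration(n);print(n,{k:(v.round(3).tolist() if hasattr(v,'round') else v) for k,v in c.items()})
E
```

```text
pics
0.0 [ 220.13400523 -476.28323819  230.4601527 ] [-1.65421026  1.56919037  1.92022553] 0.9992052074095262 [-0.20908476  0.40393453  0.2686407 ]
scene {'K': [[476.994, 0.0, 314.838], [0.0, 476.994, 243.446], [0.0, 0.0, 1.0]], 'extrinsics': [[-0.262, 0.965, 0.004, 112.136], [0.693, 0.191, -0.695, -313.067], [-0.672, -0.18, -0.719, 1290.443], [0.0, 0.0, 0.0, 1.0]]}
top {'K': [[594.497, 0.0, 328.52], [0.0, 594.497, 239.55], [0.0, 0.0, 1.0]], 'extrinsics': [[0.021, -1.0, -0.001, -24.224], [-0.996, -0.021, -0.089, 493.423], [0.089, 0.003, -0.996, 1062.729], [0.0, 0.0, 0.0, 1.0]]}
wrist {'K': [[371.648, 0.0, 328.005], [0.0, 371.648, 240.061], [0.0, 0.0, 1.0]], 'hand_eye': [[0.0, -0.321, 0.947, -141.743], [1.0, 0.0, 0.0, 0.242], [-0.0, 0.947, 0.321, -83.849], [0.0, 0.0, 0.0, 1.0]]}
```

View pics/top0.png

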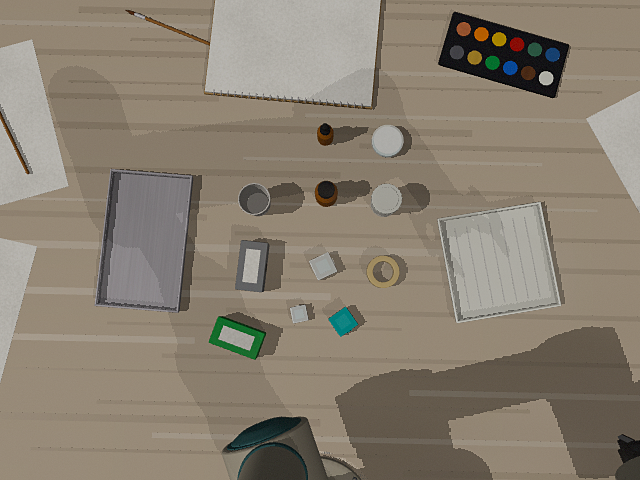

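View pics/scene0.png

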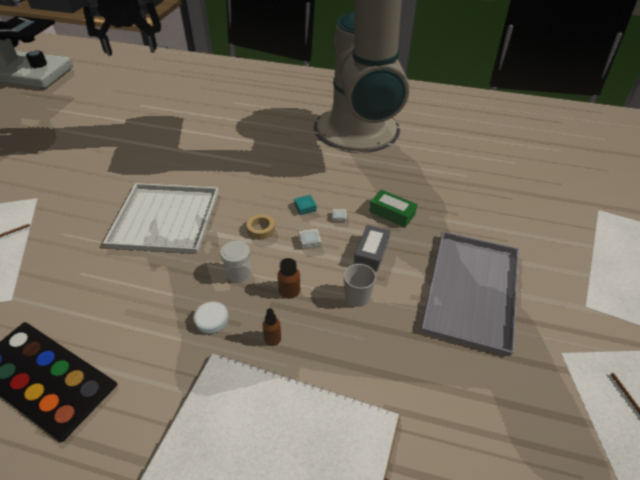

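View pics/wrist0.png

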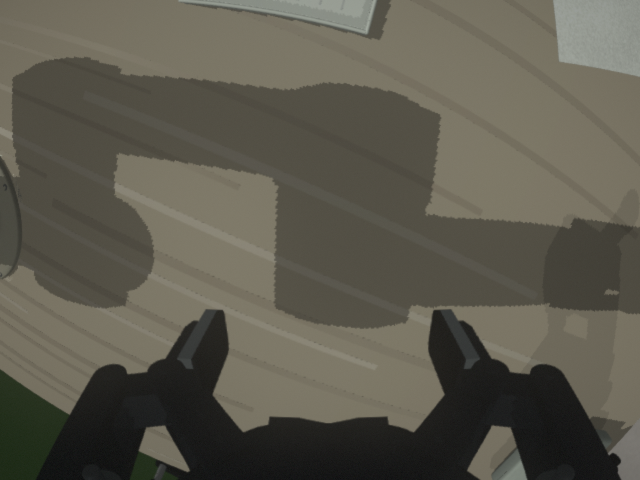

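The top view, with candidates named:
- **Slide box:** grey at (252,265). The green one at (237,337) is left.
- **Cover box:** (322,265) is the larger white one. (299,313) is smaller and (343,321) is turquoise, so both are left.
- **Dropper:** (325,134), with a bulb. The screw-cap bottle is at (326,193).
- **Disc shapes:** (388,140) is the dish and (386,198) the jar, since the scene view shows them flat and tall respectively.

I'll check these in an enlarged crop.

Run:
```python
import cv2
t=cv2.imread('pics/top0.png');cv2.imwrite('pics/topcrop.png',cv2.resize(t[110:360,200:420],None,fx=2.4,fy=2.4,interpolation=cv2.INTER_CUBIC))
s=cv2.imread('pics/scene0.png');cv2.imwrite('pics/scenecrop.png',cv2.resize(s[180:360,180:430],None,fx=3.2,fy=3.2,interpolation=cv2.INTER_CUBIC))
```

```text
(no output)
```

View pics/topcrop.png

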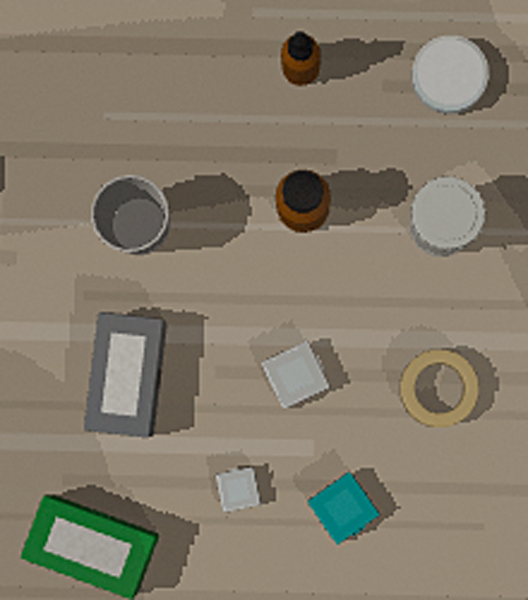

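View pics/scenecrop.png

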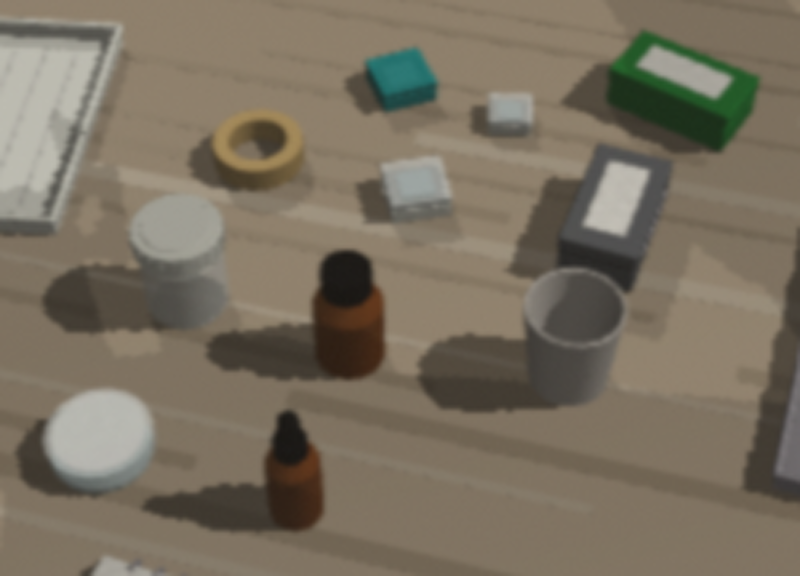

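The crops confirm the identities: jar is the tall one, dish the flat one, and the dropper has the narrow bulb. Next I measure the positions.

```bash
cat > h.py <<'E'
import numpy as np,cv2
from workcell import env
def ray(n,uv,z):
    c=env.calibration(n);K=np.array(c['K']);T=np.array(c['extrinsics']);R=T[:3,:3];o=-R.T@T[:3,3]
    d=R.T@np.linalg.inv(K)@np.array([uv[0],uv[1],1.]);return o+d*(z-o[2])/d[2]
def proj(n,p):
    c=env.calibration(n);K=np.array(c['K']);T=np.array(c['extrinsics']);q=K@(T[:3,:3]@np.asarray(p,float)+T[:3,3]);return q[:2]/q[2]
def wray(uv,z,s):
    from scipy.spatial.transform import Rotation as Ro
    c=env.calibration('wrist');K=np.array(c['K']);H=np.array(c['hand_eye'])
    a=np.array([uv[0]-K[0,2],uv[1]-K[1,2]])/K[0,0];r=np.linalg.norm(a)
    d=np.array([*(a/r*np.sin(r)),np.cos(r)]) if r>0 else np.array([0,0,1.])
    R=Ro.from_euler('xyz',s['tcp_rot']).as_matrix()
    o=np.array(s['ee_pos'])+R@H[:3,3];d=R@H[:3,:3]@d
    return o+d*(z-o[2])/d[2]
E
python3 - <<'E'
from h import *
t=cv2.imread('pics/top0.png')
hsv=cv2.cvtColor(t,cv2.COLOR_BGR2HSV)
for p in [(388,140),(386,198),(322,265),(252,252),(241,265),(300,80+180),(325,140),(500,260),(150,240),(108,240)]: print(p,t[p[1],p[0]],hsv[p[1],p[0]])
b=t.astype(int);rb=b[...,2]-b[...,0]
m=((rb<14)&(hsv[...,2]>75)).astype(np.uint8)*255
m=cv2.morphologyEx(m,cv2.MORPH_OPEN,np.ones((3,3),np.uint8))
cs,_=cv2.findContours(m,cv2.RETR_EXTERNAL,cv2.CHAIN_APPROX_NONE)
for c in cs:
    if cv2.contourArea(c)>120: print(cv2.contourArea(c),cv2.minAreaRect(c),cv2.minEnclosingCircle(c))
m2=((hsv[...,0]<16)&(hsv[...,1]>150)&(hsv[...,2]<140)).astype(np.uint8)*255
cs,_=cv2.findContours(m2,cv2.RETR_EXTERNAL,cv2.CHAIN_APPROX_NONE)
for c in cs:
    if cv2.contourArea(c)>60: print('amber',cv2.contourArea(c),cv2.boundingRect(c))
m3=(hsv[...,2]<45).astype(np.uint8)*255
cs,_=cv2.findContours(m3[100:230,300:360],cv2.RETR_EXTERNAL,cv2.CHAIN_APPROX_NONE,offset=(300,100))
for c in cs:
    if cv2.contourArea(c)>20: print('black',cv2.contourArea(c),cv2.boundingRect(c),cv2.minEnclosingCircle(c))
cv2.imwrite('pics/mask.png',m)
E
```

```text
(388, 140) [167 172 172] [ 30   7 172]
(386, 198) [151 158 160] [ 23  14 160]
(322, 265) [157 160 157] [ 60   5 160]
(252, 252) [170 177 180] [ 21  14 180]
(241, 265) [97 97 98] [ 0  3 98]
(300, 260) [119 137 149] [ 18  51 149]
(325, 140) [17 39 64] [ 14 187  64]
(500, 260) [163 171 173] [ 24  15 173]
(150, 240) [126 123 128] [162  10 128]
(108, 240) [96 94 96] [150   5  96]
1309.0 ((235.9895782470703, 337.681884765625), (49.89781188964844, 27.85492515563965), 20.376434326171875) ((236.0, 337.5), 27.372529983520508)
453.5 ((342.5, 321.4999694824219), (23.020057678222656, 21.910654067993164), 56.30992889404297) ((342.5, 321.0), 14.430970191955566)
228.5 ((298.76922607421875, 313.3461608886719), (16.277639389038086, 15.885407447814941), 78.69007110595703) ((298.8835754394531, 313.4178161621094), 10.405400276184082)
425.0 ((322.94390869140625, 265.7951354980469), (21.511653900146484, 22.27992820739746), 65.224853515625) ((322.8916320800781, 265.75616455078125), 14.118425369262695)
1257.5 ((250.83847045898438, 265.7923278808594), (26.915536880493164, 49.4898567199707), 7.125016689300537)
[... 1318 characters left out ...]
4.3171997070312, 49.1236572265625), 6.9413161277771)
7369.0 ((15.91545295715332, 121.89724731445312), (152.72142028808594, 70.32220458984375), 76.10881042480469) ((15.5, 122.0), 83.45217895507812)
16232.5 ((292.30023193359375, 46.02595520019531), (166.72425842285156, 106.63957977294922), 4.939215660095215) ((292.27105712890625, 46.0182991027832), 98.18153381347656)
amber 163.0 (315, 182, 23, 25)
amber 140.0 (317, 126, 16, 20)
amber 82.0 (0, 114, 29, 60)
amber 139.5 (521, 66, 15, 14)
amber 84.0 (510, 39, 14, 12)
black 212.0 (318, 181, 17, 18) ((326.0617980957031, 189.37078857421875), 8.872211456298828)
black 79.5 (320, 124, 11, 11) ((324.7686462402344, 129.29104614257812), 5.7111382484436035)
```

View pics/mask.png

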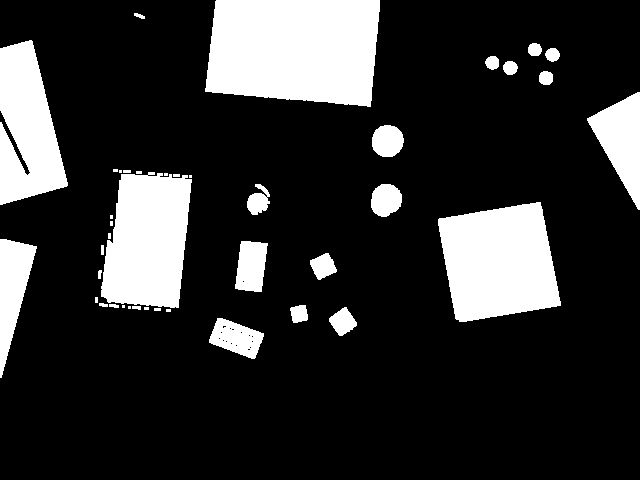

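Run:
```python
from h import *
t=cv2.imread('pics/top0.png')
P=lambda n,uv,z:print(n,ray('top',uv,z).round(1))
def rect(n,r,z):
    b=cv2.boxPoints(r);w=np.array([ray('top',p,z) for p in b])
    e=[w[1]-w[0],w[2]-w[1]]
    print(n,w.mean(0).round(1),[ (round(float(np.linalg.norm(v)),1),round(float(np.degrees(np.arctan2(v[1],v[0]))),1)) for v in e])
b=t.astype(int);hsv=cv2.cvtColor(t,cv2.COLOR_BGR2HSV)
m=((b[...,2]-b[...,0]<14)&(hsv[...,2]>75)).astype(np.uint8)*255
m=cv2.morphologyEx(m,cv2.MORPH_OPEN,np.ones((3,3),np.uint8))
cs,_=cv2.findContours(m,cv2.RETR_EXTERNAL,cv2.CHAIN_APPROX_NONE)
for n,uv,z in [('slide',(251,265),33),('cover',(323,265),18),('small',(299,313),14),('white',(500,262),16),('steel',(146,238),16),('turq',(342,321),18),('green',(236,337),33)]:
    c=[c for c in cs if cv2.pointPolygonTest(c,uv,False)>0][0];rect(n,cv2.minAreaRect(c),z)
# jar lid: bright only
for n,uv,z in [('jar',(386,198),66),('dish',(387,140),20)]:
    c=[c for c in cs if cv2.pointPolygonTest(c,uv,False)>0][0]
    (r,_,_)=0,0,0
    P(n+' circ',cv2.minEnclosingCircle(c)[0],z);print(cv2.boundingRect(c))
P('dropper bulb',(324.8,128),86);P('dropper black mid',(324.8,129.3),70);P('drop amber rect base',(325,146),0)
P('screw cap',(326,189.4),75);P('pot',(255,199),62);P('tape',(383,271),19)
# predicted pixels in scene
for n,p in [('cam',None)]:
    T=np.array(env.calibration('top')['extrinsics']);print(-T[:3,:3].T@T[:3,3])
```

```text
slide [442.7 124.9  33. ] [(88.9, -5.1), (48.7, -95.9)]
cover [445.9  -4.7  18. ] [(40.7, -64.0), (39.3, -154.1)]
small [358.8  37.4  14. ] [(28.9, -77.5), (29.4, -167.2)]
white [ 460.9 -325.8   16. ] [(198.8, -79.1), (194.2, -171.0)]
steel [490.8 321.6  16. ] [(248.0, -3.0), (146.7, -95.0)]
turq [345.9 -42.2  18. ] [(39.6, -55.3), (41.4, -145.0)]
green [314.1 147.1  33. ] [(49.0, -18.5), (89.3, -108.9)]
jar circ [ 561.8 -112.9   66. ]
(371, 184, 31, 33)
dish circ [ 680.7 -118.4   20. ]
(372, 125, 32, 32)
dropper bulb [683.4  -3.4  86. ]
dropper black mid [685.6  -3.2  70. ]
drop amber rect base [672.9  -3.4   0. ]
screw cap [577.   -7.7  75. ]
pot [559.5 117.5  62. ]
tape [ 438.7 -114.2   19. ]
[ 397.54384333  -17.40582423 1102.3163042 ]
```

Run:
```python
from h import *
from scipy.spatial.transform import Rotation as Ro
s=env.get_state();R=Ro.from_euler('xyz',s['tcp_rot']).as_matrix();print('tool x',R[:,0].round(3),'y',R[:,1].round(3),'jaw deg',np.degrees(np.arctan2(R[1,1],R[0,1])))
I=cv2.imread('pics/scene0.png')
def L(p,c=(0,0,255)):
    q=proj('scene',p);cv2.circle(I,tuple(int(round(v)) for v in q),2,c,-1)
def box(c,yaw,l,w,z):
    for a in(-1,1):
        for b in(-1,1):
            y=np.radians(yaw);L((c[0]+a*l/2*np.cos(y)-b*w/2*np.sin(y),c[1]+a*l/2*np.sin(y)+b*w/2*np.cos(y),z))
box((442.7,124.9),-5.5,90,50,33);box((445.9,-4.7),26,40,40,18);box((490.8,321.6),-4,250,150,16);box((460.9,-325.8),10,190,190,16)
for p in[(562,-113,66),(681,-118,20),(684,-3,86),(577,-8,75)]:L(p)
for k in range(12):
    a=k*np.pi/6;L((681+30*np.cos(a),-118.4+30*np.sin(a),20));L((562+27*np.cos(a),-113+27*np.sin(a),66));L((684+15*np.cos(a),-3+15*np.sin(a),0))
cv2.imwrite('pics/sc1.png',cv2.resize(I[160:380,90:540],None,fx=1.77,fy=1.77))
```

```text
tool x [-0.     0.001 -1.   ] y [ 0.419 -0.908 -0.001] jaw deg -65.20263323763412
```

View pics/sc1.png

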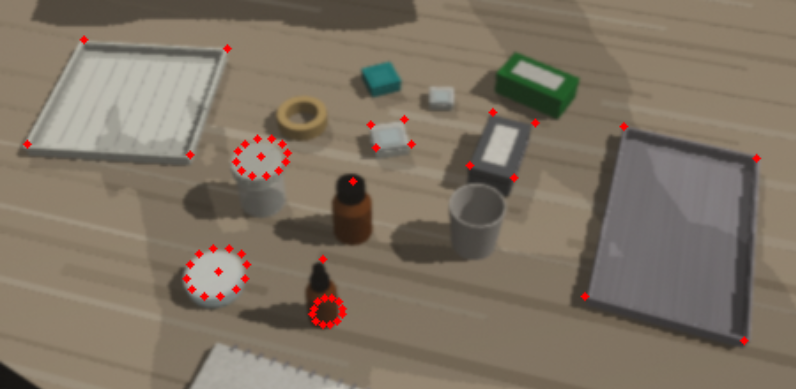

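```bash
python3 -m handwheel '[{"x":0.12,"y":0.3,"z":0,"az":-15},{"x":0.12,"y":0.3,"z":0,"az":-15},{"x":0.12,"y":0.3,"z":0,"az":-15},{"x":0.12,"y":0.3,"z":0,"az":-15},{"x":0.12,"y":0.3,"z":0,"az":-15},{"x":0.12,"y":0.3,"z":0,"az":-15},{"x":0.223,"y":0.601,"z":-0.05,"az":-30.3},{"x":0.223,"y":0.601,"z":-0.05,"az":-30.3},{"x":0.223,"y":0.601,"z":-0.05,"az":-30.3},{"x":0.223,"y":0.601,"z":-0.05,"az":-30.3},{"x":0.223,"y":0.601,"z":-0.05,"az":-30.3},{"x":0.223,"y":0.601,"z":-0.05,"az":-30.3},{"x":0.223,"y":0.601,"z":-0.05,"az":-30.3},{"x":0.223,"y":0.601,"z":-0.05,"az":-30.3},{"x":0.223,"y":0.601,"z":-0.05,"az":-30.3}]'
cat > look.py <<'E'
import sys
from h import *
from scipy.spatial.transform import Rotation as Ro
s=env.get_state();im=env.camera('wrist');cv2.imwrite(f'pics/{sys.argv[1]}.png',im)
R=Ro.from_euler('xyz',s['tcp_rot']).as_matrix()
print('t',round(s['time'],2),'ee',s['ee_pos'].round(1),'jaw',round(float(np.degrees(np.arctan2(R[1,1],R[0,1]))),1),'toolx',R[:,0].round(3),'open',round(s['opening'],3),'F',s['ft_force'].round(1),'j',s['joint_pos'].round(2))
import pickle;pickle.dump(s,open(f'pics/{sys.argv[1]}.pkl','wb'))
E
python3 look.py w1
```

```text
t 0.15 ee [ 220.1 -476.4  230.7] jaw -65.2 toolx [-0.     0.001 -1.   ] open 1.001 F [0.6 0.1 0.7] j [-1.21  0.05  1.4  -0.    1.69 -0.07]invalid input
```

View pics/w1.png

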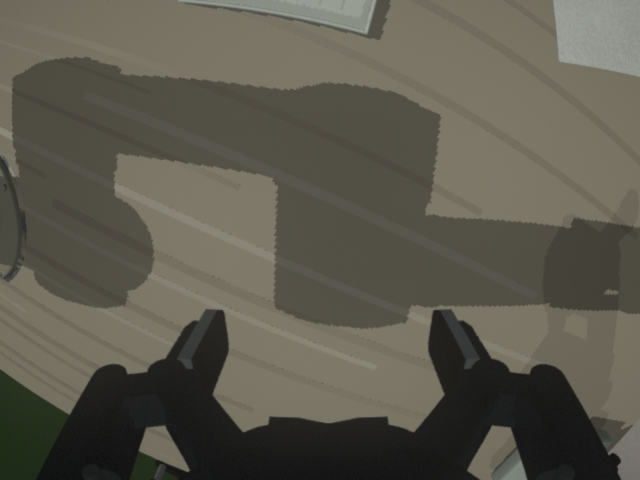

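```bash
python3 -m handwheel '[{"x":0.0,"y":0.05,"z":0,"ax":0,"ay":0,"az":0,"hand":0.085}]'; python3 -m handwheel --help | head -30
```

```text
time: 0.32
ee_pos: [219.9, -427.0, 229.4]
tcp_rot: [-1.58, 1.567, 1.993]
ft_force: [0.3, 0.6, 1.0]
opening: 0.994invalid input: not JSON, or not a number
```

All the keys are required in every row.

```bash
python3 -m handwheel '[{"x":0.12,"y":0.26,"z":0,"ax":0,"ay":0,"az":-15,"hand":0.085},{"x":0.12,"y":0.26,"z":0,"ax":0,"ay":0,"az":-15,"hand":0.085},{"x":0.12,"y":0.26,"z":0,"ax":0,"ay":0,"az":-15,"hand":0.085},{"x":0.12,"y":0.26,"z":0,"ax":0,"ay":0,"az":-15,"hand":0.085},{"x":0.12,"y":0.26,"z":0,"ax":0,"ay":0,"az":-15,"hand":0.085},{"x":0.222,"y":0.551,"z":-0.05,"ax":0,"ay":0,"az":-30.3,"hand":0.085},{"x":0.222,"y":0.551,"z":-0.05,"ax":0,"ay":0,"az":-30.3,"hand":0.085},{"x":0.222,"y":0.551,"z":-0.05,"ax":0,"ay":0,"az":-30.3,"hand":0.085},{"x":0.222,"y":0.551,"z":-0.05,"ax":0,"ay":0,"az":-30.3,"hand":0.085},{"x":0.222,"y":0.551,"z":-0.05,"ax":0,"ay":0,"az":-30.3,"hand":0.085},{"x":0.222,"y":0.551,"z":-0.05,"ax":0,"ay":0,"az":-30.3,"hand":0.085},{"x":0.222,"y":0.551,"z":-0.05,"ax":0,"ay":0,"az":-30.3,"hand":0.085}]'; python3 look.py w2
```

```text
time: 1.82
ee_pos: [442.0, 124.6, 180.9]
tcp_rot: [0.601, 1.569, -2.635]
ft_force: [-0.6, -0.1, 0.3]
opening: 0.995
t 1.82 ee [442.  124.6 180.9] jaw -95.4 toolx [-0.001 -0.001 -1.   ] open 0.995 F [-0.6 -0.1  0.3] j [ 0.19 -0.11  1.66 -0.    1.59  1.86]
```

View pics/w2.png

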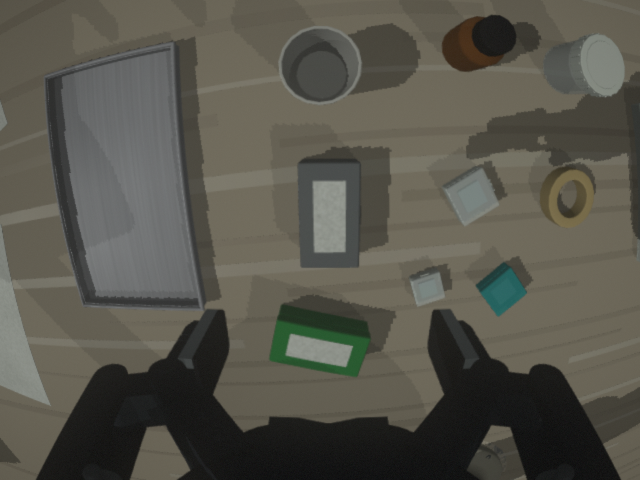

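Wrist view: the slide box top has corners near (299,163)–(359,267), nearly square to the view. The cover box is at (471,195), and the steel tray rim corners are near (47,76), (175,42), (203,307) and (84,304).

Run:
```python
from h import *
import pickle
s=pickle.load(open('pics/w2.pkl','rb'))
def q(n,uvs,z):
    w=np.array([wray(u,z,s) for u in uvs]);print(n,w.mean(0).round(1),[(round(float(np.linalg.norm(v)),1),round(float(np.degrees(np.arctan2(v[1],v[0]))),1)) for v in np.roll(w,-1,0)-w])
q('slide',[(299,163),(359,163),(359,267),(301,267)],33)
q('steel',[(47,76),(175,42),(203,307),(84,304)],16)
im=cv2.imread('pics/w2.png').astype(int);m=(((im[...,2]-im[...,0])<8)&(im.max(2)>110)).astype(np.uint8)
cs,_=cv2.findContours(m,cv2.RETR_EXTERNAL,cv2.CHAIN_APPROX_NONE)
for c in cs:
    if cv2.contourArea(c)>300 and cv2.boundingRect(c)[1]<330: 
        print(cv2.boundingRect(c));
        if cv2.pointPolygonTest(c,(471,195),False)>0:q('cover',cv2.boxPoints(cv2.minAreaRect(c)),14)
```

```text
slide [447.1 123.2  33. ] [(46.8, -95.4), (87.7, 176.0), (49.1, 84.6), (87.6, -5.5)]
steel [491.7 321.4  16. ] [(148.0, -92.9), (247.0, 176.4), (149.1, 86.9), (246.5, -3.9)]
(410, 273, 35, 33)
(0, 224, 51, 182)
(313, 181, 33, 72)
(445, 169, 54, 56)
cover [449.4  -5.9  14. ] [(41.7, -64.5), (39.8, -147.9), (43.5, 114.8), (39.1, 29.6)]
(72, 105, 116, 187)
(579, 33, 46, 64)
(279, 26, 82, 79)
```

```bash
python3 -m handwheel '[{"x":0.003,"y":0,"z":-0.06,"ax":0,"ay":0,"az":0,"hand":0.08},{"x":0.003,"y":0,"z":-0.11,"ax":0,"ay":0,"az":0,"hand":0.08},{"x":0.003,"y":0,"z":-0.15,"ax":0,"ay":0,"az":0,"hand":0.08},{"x":0.003,"y":0,"z":-0.178,"ax":0,"ay":0,"az":0,"hand":0.08},{"x":0.003,"y":0,"z":-0.178,"ax":0,"ay":0,"az":0,"hand":0.08},{"x":0.003,"y":0,"z":-0.178,"ax":0,"ay":0,"az":0,"hand":0.04},{"x":0.003,"y":0,"z":-0.178,"ax":0,"ay":0,"az":0,"hand":0.04},{"x":0.003,"y":0,"z":-0.178,"ax":0,"ay":0,"az":0,"hand":0.04},{"x":0.003,"y":0,"z":-0.178,"ax":0,"ay":0,"az":0,"hand":0.04},{"x":0.003,"y":0,"z":-0.178,"ax":0,"ay":0,"az":0,"hand":0.04},{"x":0.003,"y":0,"z":-0.178,"ax":0,"ay":0,"az":0,"hand":0.04}]' 30; python3 look.py w3
```

```text
time: 3.25
ee_pos: [446.6, 124.3, 5.4]
tcp_rot: [-3.088, 1.567, -0.043]
ft_force: [-1.3, -2.4, 7.2]
opening: 0.579
t 3.25 ee [446.6 124.3   5.4] jaw -95.5 toolx [ 0.004 -0.    -1.   ] open 0.579 F [-1.3 -2.4  7.2] j [ 0.19  0.09  1.83 -0.    1.21  1.86]
```

View pics/w3.png

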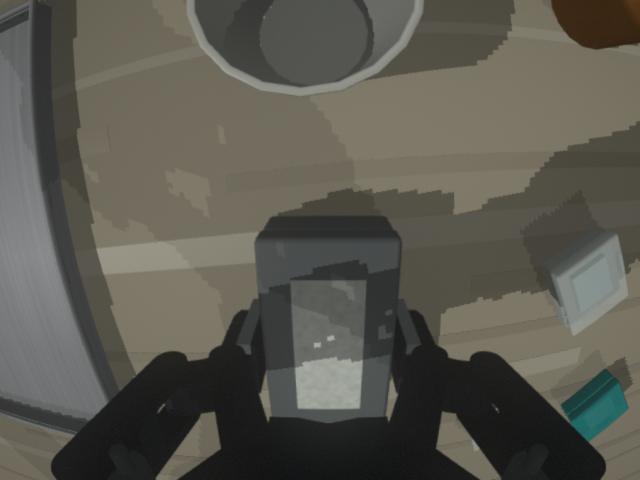

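Gripped at about 49 mm, as expected for the 50 mm width. Lift, carry, then check.

```bash
python3 -m handwheel '[{"x":0,"y":0,"z":0.03,"ax":0,"ay":0,"az":0,"hand":0.04},{"x":0,"y":0,"z":0.08,"ax":0,"ay":0,"az":0,"hand":0.04},{"x":-0.009,"y":0.05,"z":0.1,"ax":0,"ay":0,"az":1.7,"hand":0.04},{"x":-0.009,"y":0.1,"z":0.1,"ax":0,"ay":0,"az":1.7,"hand":0.04},{"x":-0.009,"y":0.15,"z":0.1,"ax":0,"ay":0,"az":1.7,"hand":0.04},{"x":-0.009,"y":0.2,"z":0.1,"ax":0,"ay":0,"az":1.7,"hand":0.04},{"x":-0.009,"y":0.2,"z":0.1,"ax":0,"ay":0,"az":1.7,"hand":0.04},{"x":-0.009,"y":0.2,"z":0.1,"ax":0,"ay":0,"az":1.7,"hand":0.04}]'; python3 look.py w4
```

```text
time: 4.3
ee_pos: [436.1, 324.1, 103.4]
tcp_rot: [1.449, 1.57, -1.758]
ft_force: [0.3, 0.4, -0.5]
opening: 0.578
t 4.3 ee [436.1 324.1 103.4] jaw -93.8 toolx [-0.    -0.001 -1.   ] open 0.578 F [ 0.3  0.4 -0.5] j [ 0.57  0.18  1.52 -0.    1.44  2.21]
```

View pics/w4.png

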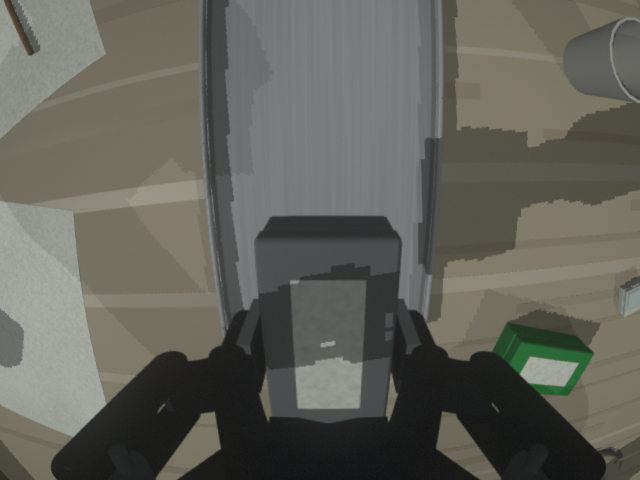

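```bash
python3 -m handwheel '[{"x":0,"y":0,"z":-0.04,"ax":0,"ay":0,"az":0,"hand":0.04},{"x":0,"y":0,"z":-0.075,"ax":0,"ay":0,"az":0,"hand":0.04},{"x":0,"y":0,"z":-0.09,"ax":0,"ay":0,"az":0,"hand":0.04},{"x":0,"y":0,"z":-0.093,"ax":0,"ay":0,"az":0,"hand":0.04},{"x":0,"y":0,"z":-0.093,"ax":0,"ay":0,"az":0,"hand":0.04}]';  python3 -m handwheel '[{"x":0,"y":0,"z":-0.001,"ax":0,"ay":0,"az":0,"hand":0.04},{"x":0,"y":0,"z":-0.001,"ax":0,"ay":0,"az":0,"hand":0.04}]'; python3 -m handwheel '[{"x":0,"y":0,"z":-0.001,"ax":0,"ay":0,"az":0,"hand":0.04},{"x":0,"y":0,"z":-0.001,"ax":0,"ay":0,"az":0,"hand":0.04}]'
```

```text
time: 4.97
ee_pos: [437.1, 324.6, 11.7]
tcp_rot: [-2.545, 1.569, 0.53]
ft_force: [-0.5, 0.2, -1.4]
opening: 0.577
time: 5.22
ee_pos: [436.6, 324.7, 10.1]
tcp_rot: [-2.565, 1.57, 0.51]
ft_force: [1.1, -0.6, -1.9]
opening: 0.583
time: 5.48
ee_pos: [436.3, 324.5, 8.5]
tcp_rot: [-2.727, 1.57, 0.349]
ft_force: [-0.5, 0.9, -1.4]
opening: 0.576
```

```bash
python3 -m handwheel '[{"x":0,"y":0,"z":-0.001,"ax":0,"ay":0,"az":0,"hand":0.04},{"x":0,"y":0,"z":-0.001,"ax":0,"ay":0,"az":0,"hand":0.04}]'; python3 -m handwheel '[{"x":0,"y":0,"z":-0.001,"ax":0,"ay":0,"az":0,"hand":0.04},{"x":0,"y":0,"z":-0.001,"ax":0,"ay":0,"az":0,"hand":0.04}]'
```

```text
time: 5.72
ee_pos: [436.3, 324.5, 8.4]
tcp_rot: [-2.699, 1.571, 0.376]
ft_force: [-3.7, -1.8, 6.4]
opening: 0.58
time: 5.98
ee_pos: [436.3, 324.6, 8.4]
tcp_rot: [2.995, 1.571, -0.213]
ft_force: [-8.5, -5.3, 15.5]
opening: 0.579
```

Contact came at 8.4, which is the 5.4 pick-up height plus the 3 mm floor. Ease off and release.

```bash
python3 -m handwheel '[{"x":0,"y":0,"z":0.0015,"ax":0,"ay":0,"az":0,"hand":0.04},{"x":0,"y":0,"z":0.0015,"ax":0,"ay":0,"az":0,"hand":0.055},{"x":0,"y":0,"z":0.0015,"ax":0,"ay":0,"az":0,"hand":0.065},{"x":0,"y":0,"z":0.0015,"ax":0,"ay":0,"az":0,"hand":0.065},{"x":0,"y":0,"z":0.0015,"ax":0,"ay":0,"az":0,"hand":0.065},{"x":0,"y":0,"z":0.03,"ax":0,"ay":0,"az":0,"hand":0.065},{"x":0,"y":0,"z":0.08,"ax":0,"ay":0,"az":0,"hand":0.065},{"x":0,"y":0,"z":0.14,"ax":0,"ay":0,"az":0,"hand":0.065},{"x":0,"y":0,"z":0.17,"ax":0,"ay":0,"az":0,"hand":0.065},{"x":0,"y":0,"z":0.17,"ax":0,"ay":0,"az":0,"hand":0.065}]'; python3 look.py w5
```

```text
time: 7.22
ee_pos: [437.3, 325.1, 179.4]
tcp_rot: [-2.515, 1.565, 0.56]
ft_force: [0.3, 0.0, -0.6]
opening: 0.763
t 7.22 ee [437.3 325.1 179.4] jaw -93.8 toolx [ 0.005  0.003 -1.   ] open 0.763 F [ 0.3  0.  -0.6] j [ 0.57  0.12  1.43 -0.    1.58  2.21]
```

View pics/w5.png

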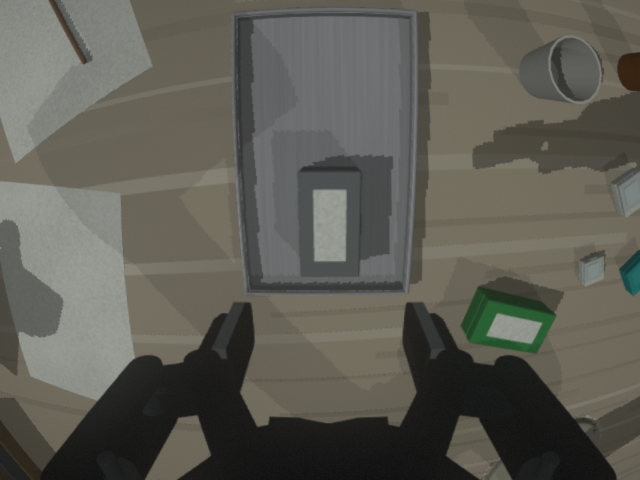

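```bash
python3 - <<'E'
from h import *
import pickle
s=pickle.load(open('pics/w5.pkl','rb'))
w=np.array([wray(u,36,s) for u in [(299,172),(360,172),(360,276),(300,276)]]);print(w.round(1),w.mean(0).round(1))
E
python3 -m handwheel '[{"x":0.011,"y":-0.06,"z":0,"ax":0,"ay":0,"az":8,"hand":0.06},{"x":0.011,"y":-0.12,"z":0,"ax":0,"ay":0,"az":16,"hand":0.06},{"x":0.011,"y":-0.18,"z":0,"ax":0,"ay":0,"az":24,"hand":0.06},{"x":0.011,"y":-0.24,"z":0,"ax":0,"ay":0,"az":30.3,"hand":0.06},{"x":0.011,"y":-0.30,"z":-0.03,"ax":0,"ay":0,"az":30.3,"hand":0.06},{"x":0.011,"y":-0.3305,"z":-0.06,"ax":0,"ay":0,"az":30.3,"hand":0.06},{"x":0.011,"y":-0.3305,"z":-0.06,"ax":0,"ay":0,"az":30.3,"hand":0.06},{"x":0.011,"y":-0.3305,"z":-0.06,"ax":0,"ay":0,"az":30.3,"hand":0.06}]'; python3 look.py w6
```

```text
[[482.1 345.5  36. ]
 [479.  298.4  36. ]
 [391.7 302.   36. ]
 [395.  352.4  36. ]] [436.9 324.6  36. ]
time: 8.28
ee_pos: [446.9, -5.7, 115.7]
tcp_rot: [-0.729, 1.569, 2.875]
ft_force: [-1.0, -0.4, 1.0]
opening: 0.702
t 8.28 ee [446.9  -5.7 115.7] jaw -63.5 toolx [-0.001  0.    -1.   ] open 0.702 F [-1.  -0.4  1. ] j [-0.1  -0.1   1.78  0.    1.46  1.01]
```

View pics/w6.png

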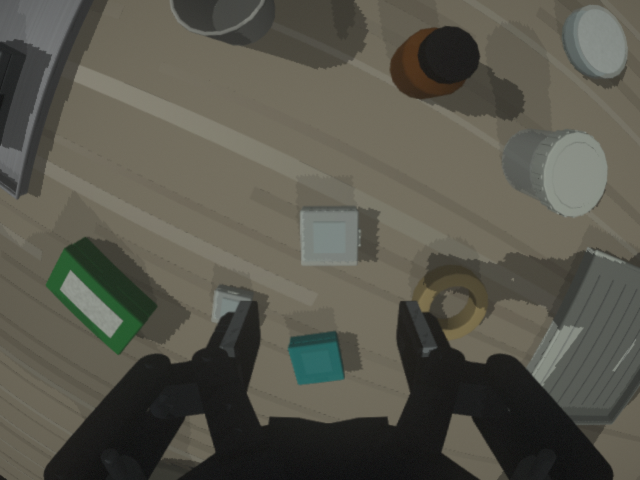

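Run:
```python
from h import *
import pickle
s=pickle.load(open('pics/w6.pkl','rb'))
w=np.array([wray(u,18,s) for u in [(301,209),(357,208),(358,264),(302,265)]]);print(w.round(1),w.mean(0).round(1))
```

```text
[[460.8  21.   18. ]
 [478.  -11.9  18. ]
 [442.9 -31.4  18. ]
 [424.8   3.3  18. ]] [451.6  -4.8  18. ]
```

```bash
python3 -m handwheel '[{"x":0.003,"y":0,"z":-0.05,"ax":0,"ay":0,"az":0,"hand":0.06},{"x":0.003,"y":0,"z":-0.09,"ax":0,"ay":0,"az":0,"hand":0.06},{"x":0.003,"y":0,"z":-0.112,"ax":0,"ay":0,"az":0,"hand":0.06},{"x":0.003,"y":0,"z":-0.112,"ax":0,"ay":0,"az":0,"hand":0.06},{"x":0.003,"y":0,"z":-0.112,"ax":0,"ay":0,"az":0,"hand":0.03},{"x":0.003,"y":0,"z":-0.112,"ax":0,"ay":0,"az":0,"hand":0.03},{"x":0.003,"y":0,"z":-0.112,"ax":0,"ay":0,"az":0,"hand":0.03},{"x":0.003,"y":0,"z":-0.112,"ax":0,"ay":0,"az":0,"hand":0.03},{"x":0.003,"y":0,"z":-0.112,"ax":0,"ay":0,"az":0,"hand":0.03}]' 25; python3 look.py w7
```

```text
time: 9.45
ee_pos: [451.6, -5.9, 6.1]
tcp_rot: [2.733, 1.567, 0.054]
ft_force: [0.1, 2.0, 7.5]
opening: 0.46
t 9.45 ee [451.6  -5.9   6.1] jaw -63.5 toolx [ 0.003  0.    -1.   ] open 0.46 F [0.1 2.  7.5] j [-0.1   0.06  1.87  0.    1.21  1.01]
```

View pics/w7.png

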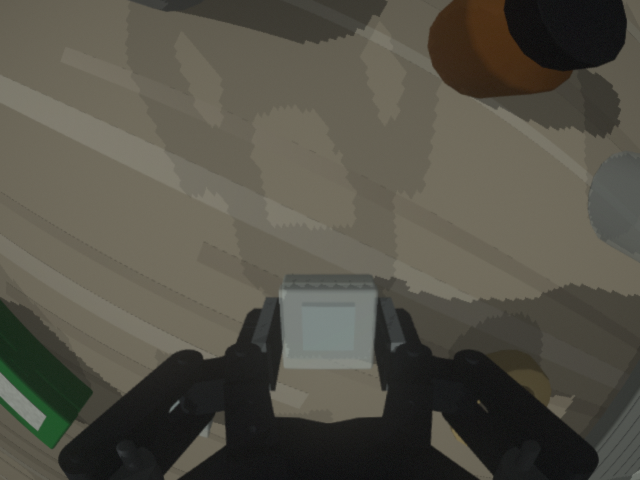

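```bash
python3 -m handwheel '[{"x":0,"y":0,"z":0.04,"ax":0,"ay":0,"az":0,"hand":0.03},{"x":0,"y":0,"z":0.10,"ax":0,"ay":0,"az":0,"hand":0.03},{"x":-0.013,"y":0.06,"z":0.12,"ax":0,"ay":0,"az":-8,"hand":0.03},{"x":-0.013,"y":0.12,"z":0.12,"ax":0,"ay":0,"az":-16,"hand":0.03},{"x":-0.013,"y":0.18,"z":0.12,"ax":0,"ay":0,"az":-24,"hand":0.03},{"x":-0.013,"y":0.24,"z":0.12,"ax":0,"ay":0,"az":-30.3,"hand":0.03},{"x":-0.013,"y":0.3,"z":0.1,"ax":0,"ay":0,"az":-30.3,"hand":0.03},{"x":-0.013,"y":0.33,"z":0.08,"ax":0,"ay":0,"az":-30.3,"hand":0.03},{"x":-0.013,"y":0.33,"z":0.08,"ax":0,"ay":0,"az":-30.3,"hand":0.03},{"x":-0.013,"y":0.33,"z":0.08,"ax":0,"ay":0,"az":-30.3,"hand":0.03}]'; python3 look.py w8
```

```text
time: 10.75
ee_pos: [437.5, 323.5, 85.0]
tcp_rot: [3.124, 1.57, -0.084]
ft_force: [-0.2, 0.1, -0.7]
opening: 0.461
t 10.75 ee [437.5 323.5  85. ] jaw -93.8 toolx [ 0.001 -0.    -1.   ] open 0.461 F [-0.2  0.1 -0.7] j [ 0.57  0.2   1.53 -0.    1.4   2.21]
```

View pics/w8.png

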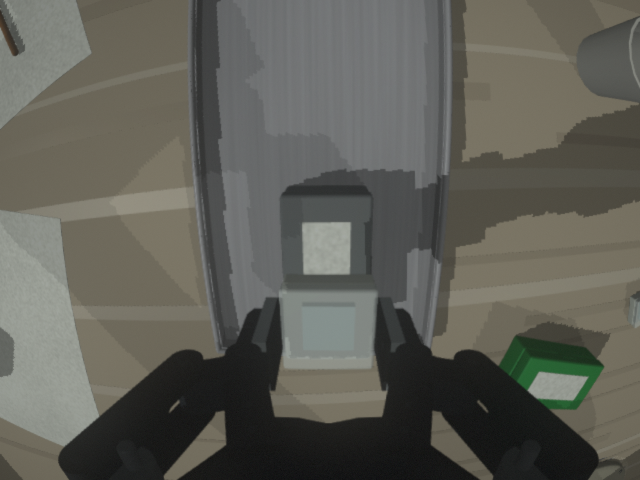

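The cover box is aligned over the slide box. Lower it, feeling for contact near z 42.

```bash
python3 -m handwheel '[{"x":0,"y":0.001,"z":-0.02,"ax":0,"ay":0,"az":0,"hand":0.03},{"x":0,"y":0.001,"z":-0.034,"ax":0,"ay":0,"az":0,"hand":0.03},{"x":0,"y":0.001,"z":-0.038,"ax":0,"ay":0,"az":0,"hand":0.03},{"x":0,"y":0.001,"z":-0.038,"ax":0,"ay":0,"az":0,"hand":0.03}]'; for i in 1 2; do python3 -m handwheel '[{"x":0,"y":0,"z":-0.001,"ax":0,"ay":0,"az":0,"hand":0.03},{"x":0,"y":0,"z":-0.001,"ax":0,"ay":0,"az":0,"hand":0.03}]' | grep -E 'pos|force'; done
```

```text
time: 11.3
ee_pos: [437.4, 324.7, 46.6]
tcp_rot: [2.768, 1.571, -0.44]
ft_force: [-0.3, -0.2, -0.3]
opening: 0.459
ee_pos: [437.4, 325.0, 45.8]
ft_force: [-0.2, 0.8, -0.3]
ee_pos: [437.2, 324.9, 44.3]
ft_force: [0.2, -0.2, -0.2]
```

```bash
for i in 1 2; do python3 -m handwheel '[{"x":0,"y":0,"z":-0.001,"ax":0,"ay":0,"az":0,"hand":0.03},{"x":0,"y":0,"z":-0.001,"ax":0,"ay":0,"az":0,"hand":0.03}]' | grep -E 'pos|force'; done
```

```text
ee_pos: [437.2, 324.9, 43.2]
ft_force: [1.0, -0.0, -1.4]
ee_pos: [437.2, 324.9, 42.3]
ft_force: [0.1, -0.0, -0.1]
```

```bash
python3 -m handwheel '[{"x":0,"y":0,"z":-0.0005,"ax":0,"ay":0,"az":0,"hand":0.03},{"x":0,"y":0,"z":-0.0005,"ax":0,"ay":0,"az":0,"hand":0.03}]' | grep -E 'pos|force'
```

```text
ee_pos: [437.3, 324.9, 42.1]
ft_force: [-2.0, 0.2, 2.5]
```

Contact. Release and rise.

```bash
python3 -m handwheel '[{"x":0,"y":0,"z":0,"ax":0,"ay":0,"az":0,"hand":0.045},{"x":0,"y":0,"z":0,"ax":0,"ay":0,"az":0,"hand":0.055},{"x":0,"y":0,"z":0,"ax":0,"ay":0,"az":0,"hand":0.055},{"x":0,"y":0,"z":0,"ax":0,"ay":0,"az":0,"hand":0.055},{"x":0,"y":0,"z":0.03,"ax":0,"ay":0,"az":0,"hand":0.055},{"x":0,"y":0,"z":0.08,"ax":0,"ay":0,"az":0,"hand":0.055},{"x":0,"y":0,"z":0.14,"ax":0,"ay":0,"az":0,"hand":0.055},{"x":0,"y":0,"z":0.14,"ax":0,"ay":0,"az":0,"hand":0.055}]'; python3 look.py w9
```

```text
time: 13.55
ee_pos: [439.3, 326.3, 188.1]
tcp_rot: [-2.511, 1.56, 0.564]
ft_force: [0.7, 0.6, -0.0]
opening: 0.643
t 13.55 ee [439.3 326.3 188.1] jaw -93.8 toolx [ 0.009  0.006 -1.   ] open 0.643 F [ 0.7  0.6 -0. ] j [ 0.57  0.12  1.41 -0.    1.6   2.21]
```

View pics/w9.png

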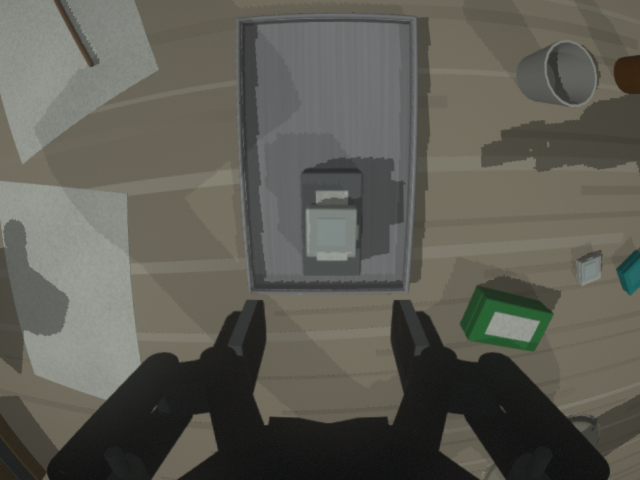

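Cover box sits flat on the slide box, at (331,233). Next, the dropper.

```bash
python3 -m handwheel '[{"x":0.04,"y":-0.05,"z":0,"ax":0,"ay":0,"az":3.8,"hand":0.055},{"x":0.08,"y":-0.1,"z":0,"ax":0,"ay":0,"az":3.8,"hand":0.055},{"x":0.12,"y":-0.15,"z":0,"ax":0,"ay":0,"az":3.8,"hand":0.055},{"x":0.16,"y":-0.2,"z":0,"ax":0,"ay":0,"az":3.8,"hand":0.055},{"x":0.2,"y":-0.25,"z":0,"ax":0,"ay":0,"az":3.8,"hand":0.055},{"x":0.23,"y":-0.3,"z":-0.01,"ax":0,"ay":0,"az":3.8,"hand":0.055},{"x":0.247,"y":-0.328,"z":-0.02,"ax":0,"ay":0,"az":3.8,"hand":0.055},{"x":0.247,"y":-0.328,"z":-0.02,"ax":0,"ay":0,"az":3.8,"hand":0.055},{"x":0.247,"y":-0.328,"z":-0.02,"ax":0,"ay":0,"az":3.8,"hand":0.055},{"x":0.247,"y":-0.328,"z":-0.02,"ax":0,"ay":0,"az":3.8,"hand":0.055}]'; python3 look.py w10
```

```text
time: 14.85
ee_pos: [683.9, -1.8, 162.0]
tcp_rot: [-2.717, 1.571, 0.426]
ft_force: [-0.3, -0.3, -0.4]
opening: 0.646
t 14.85 ee [683.9  -1.8 162. ] jaw -89.9 toolx [ 0.  0. -1.] open 0.646 F [-0.3 -0.3 -0.4] j [-0.06  0.54  0.96  0.    1.65  1.51]
```

View pics/w10.png

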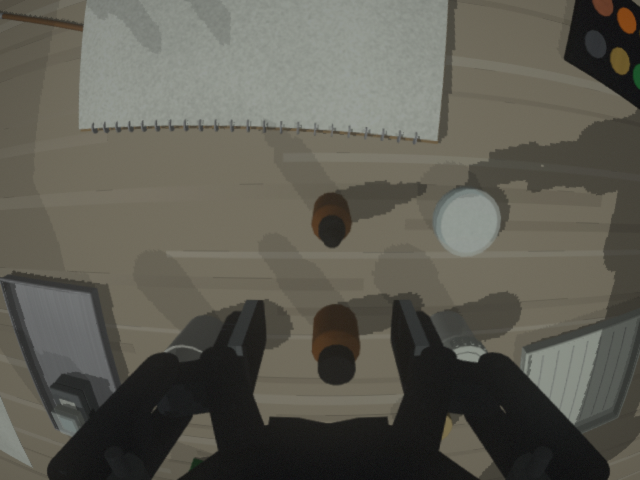

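Run:
```python
from h import *
import pickle
s=pickle.load(open('pics/w10.pkl','rb'))
for n,u,z in [('bulb',(331.5,236),86),('foot back edge',(330.5,193),0),('shoulder',(331,216),46),('dish',(467,221),20)]: print(n,wray(u,z,s).round(1))
I=cv2.imread('pics/w10.png');cv2.imwrite('pics/w10c.png',cv2.resize(I[180:270,280:520],None,fx=3.3,fy=3.3,interpolation=cv2.INTER_CUBIC))
```

```text
bulb [696.6  -3.6  86. ]
foot back edge [706.2  -3.5   0. ]
shoulder [698.7  -3.6  46. ]
dish [ 688.6 -117.1   20. ]
```

View pics/w10c.png

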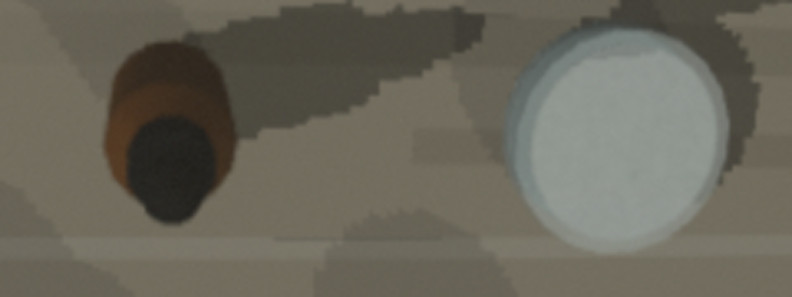

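```bash
python3 -m handwheel '[{"x":0.005,"y":-0.002,"z":-0.05,"ax":0,"ay":0,"az":0,"hand":0.055},{"x":0.005,"y":-0.002,"z":-0.08,"ax":0,"ay":0,"az":0,"hand":0.055},{"x":0.005,"y":-0.002,"z":-0.08,"ax":0,"ay":0,"az":0,"hand":0.055}]'; python3 look.py w11
```

```text
time: 15.28
ee_pos: [687.4, -4.2, 78.9]
tcp_rot: [-0.055, 1.565, 3.088]
ft_force: [0.1, -0.0, -0.2]
opening: 0.643
t 15.28 ee [687.4  -4.2  78.9] jaw -89.9 toolx [-0.006  0.    -1.   ] open 0.643 F [ 0.1 -0.  -0.2] j [-0.06  0.6   1.03 -0.    1.51  1.51]
```

View pics/w11.png

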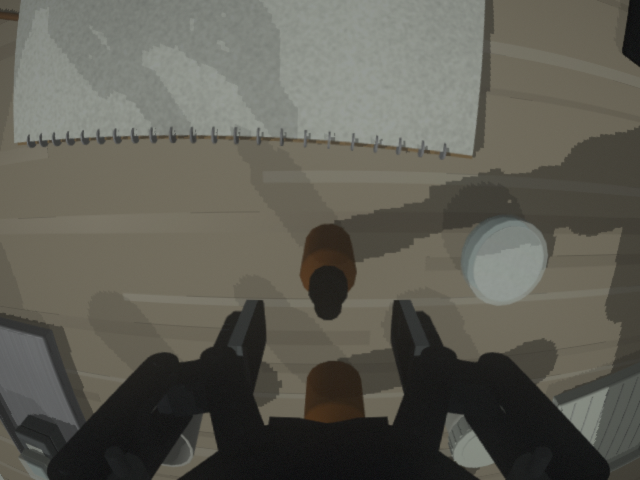

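Run:
```python
from h import *
import pickle
s=pickle.load(open('pics/w11.pkl','rb'))
for n,u,z in [('bulb ctr',(328,309),86),('bulb front edge',(328,320),86),('foot back edge',(327,225),0),('dish',(505,260),20)]: print(n,wray(u,z,s).round(1))
```

```text
bulb ctr [695.6  -3.9  86. ]
bulb front edge [690.3  -3.9  86. ]
foot back edge [705.9  -3.2   0. ]
dish [ 689.9 -115.5   20. ]
```

```bash
python3 -m handwheel '[{"x":0.003,"y":0,"z":-0.03,"ax":0,"ay":0,"az":0,"hand":0.055},{"x":0.003,"y":0,"z":-0.059,"ax":0,"ay":0,"az":0,"hand":0.055},{"x":0.003,"y":0,"z":-0.059,"ax":0,"ay":0,"az":0,"hand":0.055},{"x":0.003,"y":0,"z":-0.059,"ax":0,"ay":0,"az":0,"hand":0.04},{"x":0.003,"y":0,"z":-0.059,"ax":0,"ay":0,"az":0,"hand":0.02},{"x":0.003,"y":0,"z":-0.059,"ax":0,"ay":0,"az":0,"hand":0.02},{"x":0.003,"y":0,"z":-0.059,"ax":0,"ay":0,"az":0,"hand":0.02},{"x":0.003,"y":0,"z":-0.059,"ax":0,"ay":0,"az":0,"hand":0.02},{"x":0.003,"y":0,"z":-0.059,"ax":0,"ay":0,"az":0,"hand":0.02},{"x":0.003,"y":0,"z":-0.059,"ax":0,"ay":0,"az":0,"hand":0.02}]' 25; python3 look.py w12
```

```text
time: 16.58
ee_pos: [693.8, -5.0, 26.1]
tcp_rot: [3.096, 1.566, -0.045]
ft_force: [-0.6, 0.9, 6.7]
opening: 0.342
t 16.57 ee [693.8  -5.   26.1] jaw -90.0 toolx [ 0.005 -0.    -1.   ] open 0.342 F [-0.6  0.9  6.7] j [-0.06  0.66  1.06  0.    1.42  1.51]
```

View pics/w12.png

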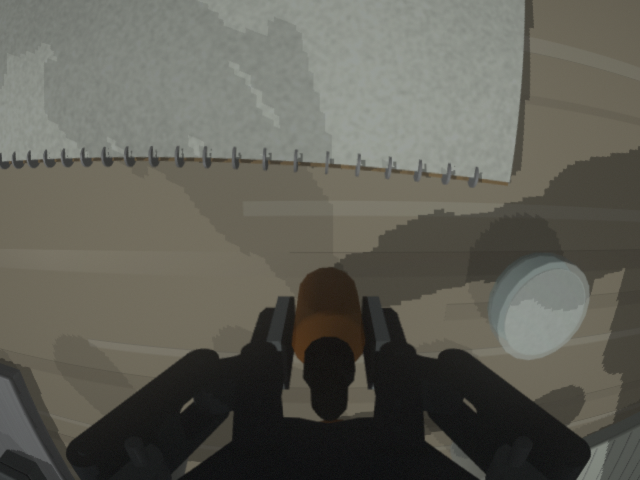

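```bash
python3 -m handwheel '[{"x":0,"y":0,"z":0.04,"ax":0,"ay":0,"az":0,"hand":0.02},{"x":0,"y":0,"z":0.09,"ax":0,"ay":0,"az":0,"hand":0.02},{"x":-0.025,"y":0.05,"z":0.1,"ax":0,"ay":0,"az":0,"hand":0.02},{"x":-0.05,"y":0.1,"z":0.1,"ax":0,"ay":0,"az":0,"hand":0.02},{"x":-0.075,"y":0.15,"z":0.1,"ax":0,"ay":0,"az":0,"hand":0.02},{"x":-0.1,"y":0.2,"z":0.1,"ax":0,"ay":0,"az":0,"hand":0.02},{"x":-0.125,"y":0.25,"z":0.1,"ax":0,"ay":0,"az":0,"hand":0.02},{"x":-0.145,"y":0.3,"z":0.1,"ax":0,"ay":0,"az":0,"hand":0.02},{"x":-0.154,"y":0.323,"z":0.08,"ax":0,"ay":0,"az":0,"hand":0.02},{"x":-0.154,"y":0.323,"z":0.05,"ax":0,"ay":0,"az":0,"hand":0.02},{"x":-0.154,"y":0.323,"z":0.05,"ax":0,"ay":0,"az":0,"hand":0.02},{"x":-0.154,"y":0.323,"z":0.05,"ax":0,"ay":0,"az":0,"hand":0.02}]'; python3 look.py w13
```

```text
time: 18.12
ee_pos: [539.0, 317.9, 74.6]
tcp_rot: [-2.717, 1.569, 0.424]
ft_force: [0.8, -0.1, -0.9]
opening: 0.339
t 18.12 ee [539.  317.9  74.6] jaw -90.0 toolx [ 0.002  0.001 -1.   ] open 0.339 F [ 0.8 -0.1 -0.9] j [ 0.47  0.43  1.28 -0.    1.43  2.05]
```

View pics/w13.png

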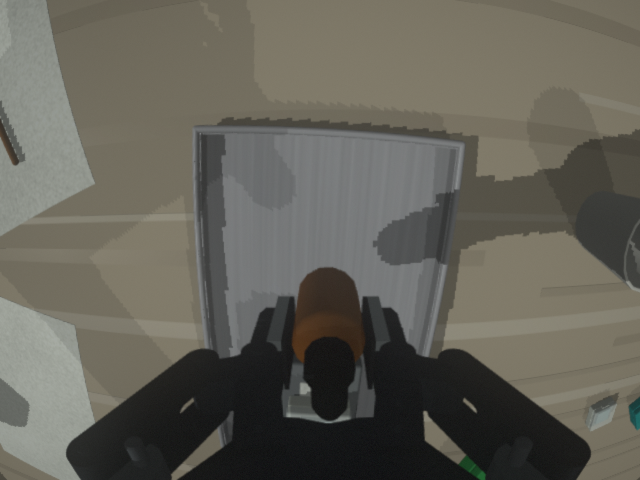

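```bash
python3 -m handwheel '[{"x":0,"y":0,"z":-0.02,"ax":0,"ay":0,"az":0,"hand":0.02},{"x":0,"y":0,"z":-0.035,"ax":0,"ay":0,"az":0,"hand":0.02},{"x":0,"y":0,"z":-0.042,"ax":0,"ay":0,"az":0,"hand":0.02},{"x":0,"y":0,"z":-0.042,"ax":0,"ay":0,"az":0,"hand":0.02},{"x":0,"y":0,"z":-0.042,"ax":0,"ay":0,"az":0,"hand":0.02}]'| grep -E 'pos|force'; for i in 1 2 3; do python3 -m handwheel '[{"x":0,"y":0,"z":-0.001,"ax":0,"ay":0,"az":0,"hand":0.02},{"x":0,"y":0,"z":-0.001,"ax":0,"ay":0,"az":0,"hand":0.02}]' | grep -E 'pos|force'; done
```

```text
ee_pos: [538.3, 317.9, 30.8]
ft_force: [0.5, -0.1, -0.3]
ee_pos: [538.2, 317.9, 29.8]
ft_force: [-0.5, 0.8, -0.5]
ee_pos: [538.3, 317.9, 28.9]
ft_force: [-0.1, -0.2, -0.5]
ee_pos: [538.4, 318.0, 28.9]
ft_force: [-2.5, -2.0, 6.0]
```

```bash
python3 -m handwheel '[{"x":0,"y":0,"z":0.0005,"ax":0,"ay":0,"az":0,"hand":0.035},{"x":0,"y":0,"z":0.0005,"ax":0,"ay":0,"az":0,"hand":0.05},{"x":0,"y":0,"z":0.0005,"ax":0,"ay":0,"az":0,"hand":0.05},{"x":0,"y":0,"z":0.0005,"ax":0,"ay":0,"az":0,"hand":0.05},{"x":0,"y":0,"z":0.03,"ax":0,"ay":0,"az":0,"hand":0.05},{"x":0,"y":0,"z":0.08,"ax":0,"ay":0,"az":0,"hand":0.05},{"x":0,"y":0,"z":0.14,"ax":0,"ay":0,"az":0,"hand":0.06},{"x":0,"y":0,"z":0.14,"ax":0,"ay":0,"az":0,"hand":0.07}]'|grep -E 'pos|force'; python3 look.py w14
```

```text
ee_pos: [540.5, 319.1, 174.9]
ft_force: [0.0, 0.5, -0.0]
t 20.55 ee [540.5 319.1 174.9] jaw -90.0 toolx [ 0.011  0.005 -1.   ] open 0.817 F [ 0.   0.5 -0. ] j [ 0.47  0.35  1.17 -0.    1.61  2.05]
```

View pics/w14.png

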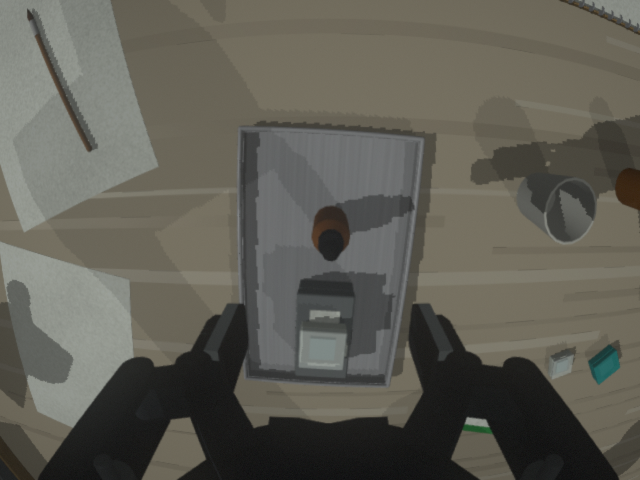

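Onion kit done: the dropper stands upright at (331,230), clear of the boxes. Now the jar.

```bash
python3 -m handwheel '[{"x":0,"y":-0.06,"z":0,"ax":0,"ay":0,"az":0,"hand":0.08},{"x":0.005,"y":-0.12,"z":0,"ax":0,"ay":0,"az":0,"hand":0.08},{"x":0.01,"y":-0.18,"z":0,"ax":0,"ay":0,"az":0,"hand":0.08},{"x":0.015,"y":-0.24,"z":0,"ax":0,"ay":0,"az":0,"hand":0.08},{"x":0.02,"y":-0.3,"z":0,"ax":0,"ay":0,"az":0,"hand":0.08},{"x":0.025,"y":-0.36,"z":0,"ax":0,"ay":0,"az":0,"hand":0.08},{"x":0.027,"y":-0.431,"z":-0.02,"ax":0,"ay":0,"az":0,"hand":0.08},{"x":0.027,"y":-0.431,"z":-0.02,"ax":0,"ay":0,"az":0,"hand":0.08},{"x":0.027,"y":-0.431,"z":-0.02,"ax":0,"ay":0,"az":0,"hand":0.08},{"x":0.027,"y":-0.431,"z":-0.02,"ax":0,"ay":0,"az":0,"hand":0.08}]'|grep -E 'pos|force'; python3 look.py w15
```

```text
ee_pos: [565.3, -111.7, 147.8]
ft_force: [-0.3, 0.2, 0.7]
t 21.85 ee [ 565.3 -111.7  147.8] jaw -89.9 toolx [-0.  0. -1.] open 0.936 F [-0.3  0.2  0.7] j [-0.26  0.24  1.37  0.    1.54  1.31]
```

View pics/w15.png

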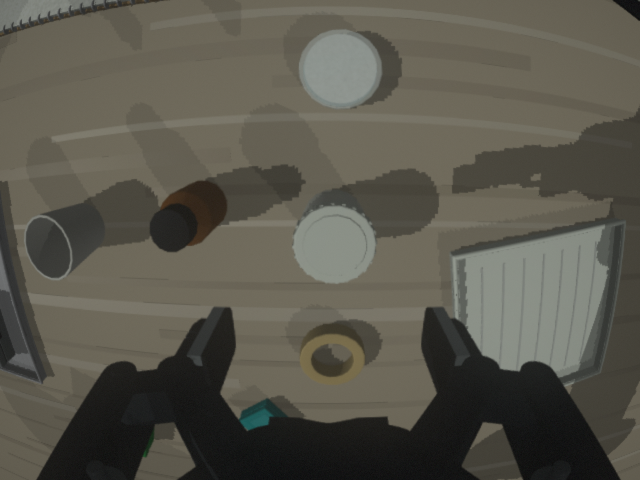

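Run:
```python
from h import *
import pickle
s=pickle.load(open('pics/w15.pkl','rb'))
for n,u,z in [('jar',(334,244),66),('L',(293,244),66),('R',(375,244),66),('dish',(340.5,69),20)]: print(n,wray(u,z,s).round(1))
```

```text
jar [ 570.8 -115.2   66. ]
L [570.7 -89.   66. ]
R [ 570.8 -141.5   66. ]
dish [ 685.4 -119.9   20. ]
```

```bash
python3 -m handwheel '[{"x":0.0025,"y":-0.0025,"z":-0.05,"ax":0,"ay":0,"az":0,"hand":0.08},{"x":0.0025,"y":-0.0025,"z":-0.1,"ax":0,"ay":0,"az":0,"hand":0.08},{"x":0.0025,"y":-0.0025,"z":-0.137,"ax":0,"ay":0,"az":0,"hand":0.08},{"x":0.0025,"y":-0.0025,"z":-0.137,"ax":0,"ay":0,"az":0,"hand":0.08},{"x":0.0025,"y":-0.0025,"z":-0.137,"ax":0,"ay":0,"az":0,"hand":0.06},{"x":0.0025,"y":-0.0025,"z":-0.137,"ax":0,"ay":0,"az":0,"hand":0.04},{"x":0.0025,"y":-0.0025,"z":-0.137,"ax":0,"ay":0,"az":0,"hand":0.04},{"x":0.0025,"y":-0.0025,"z":-0.137,"ax":0,"ay":0,"az":0,"hand":0.04},{"x":0.0025,"y":-0.0025,"z":-0.137,"ax":0,"ay":0,"az":0,"hand":0.04},{"x":0.0025,"y":-0.0025,"z":-0.137,"ax":0,"ay":0,"az":0,"hand":0.04}]' 25; python3 look.py w16
```

```text
time: 23.15
ee_pos: [569.4, -115.7, 13.7]
tcp_rot: [2.984, 1.566, -0.157]
ft_force: [-0.6, 1.7, 6.6]
opening: 0.616
t 23.15 ee [ 569.4 -115.7   13.7] jaw -90.0 toolx [ 0.005 -0.001 -1.   ] open 0.616 F [-0.6  1.7  6.6] j [-0.26  0.38  1.47  0.    1.28  1.31]
```

View pics/w16.png

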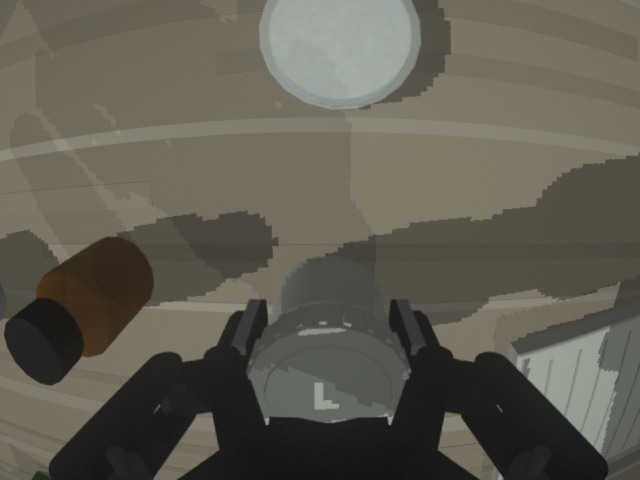

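Opening is 0.616, about 53 mm, so the pads are gripping on the 54 mm lid. The jar's weight hangs below, so it's acceptable; I'll check for tilt after the lift.

```bash
python3 -m handwheel '[{"x":0,"y":0,"z":0.02,"ax":0,"ay":0,"az":0,"hand":0.04},{"x":0,"y":0,"z":0.06,"ax":0,"ay":0,"az":0,"hand":0.04},{"x":-0.015,"y":-0.05,"z":0.08,"ax":0,"ay":0,"az":0,"hand":0.04},{"x":-0.03,"y":-0.1,"z":0.08,"ax":0,"ay":0,"az":0,"hand":0.04},{"x":-0.045,"y":-0.15,"z":0.08,"ax":0,"ay":0,"az":0,"hand":0.04},{"x":-0.062,"y":-0.203,"z":0.08,"ax":0,"ay":0,"az":0,"hand":0.04},{"x":-0.062,"y":-0.203,"z":0.05,"ax":0,"ay":0,"az":0,"hand":0.04},{"x":-0.062,"y":-0.203,"z":0.05,"ax":0,"ay":0,"az":0,"hand":0.04},{"x":-0.062,"y":-0.203,"z":0.05,"ax":0,"ay":0,"az":0,"hand":0.04}]'; python3 look.py w17; python3 -c "
from h import *
I=env.camera('scene');cv2.imwrite('pics/s17.png',cv2.resize(I[130:330,60:330],None,fx=2.9,fy=2.9))"
```

```text
time: 24.32
ee_pos: [506.4, -318.4, 62.5]
tcp_rot: [2.512, 1.569, -0.629]
ft_force: [-0.2, -0.4, -0.7]
opening: 0.615
t 24.32 ee [ 506.4 -318.4   62.5] jaw -90.0 toolx [ 0.001 -0.001 -1.   ] open 0.615 F [-0.2 -0.4 -0.7] j [-0.62  0.37  1.38 -0.    1.39  0.95]
```

View pics/w17.png

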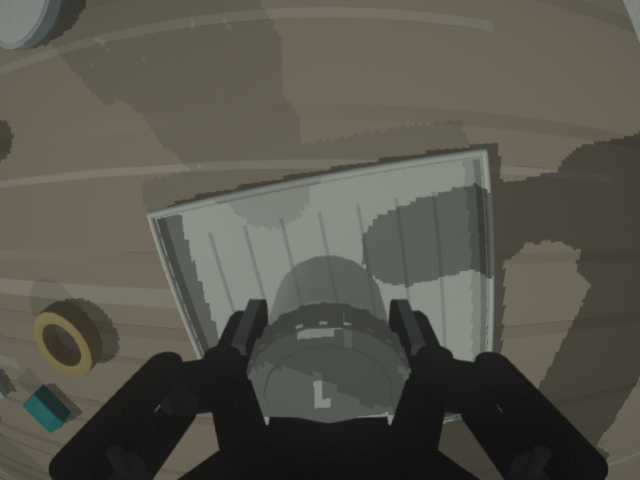

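View pics/s17.png

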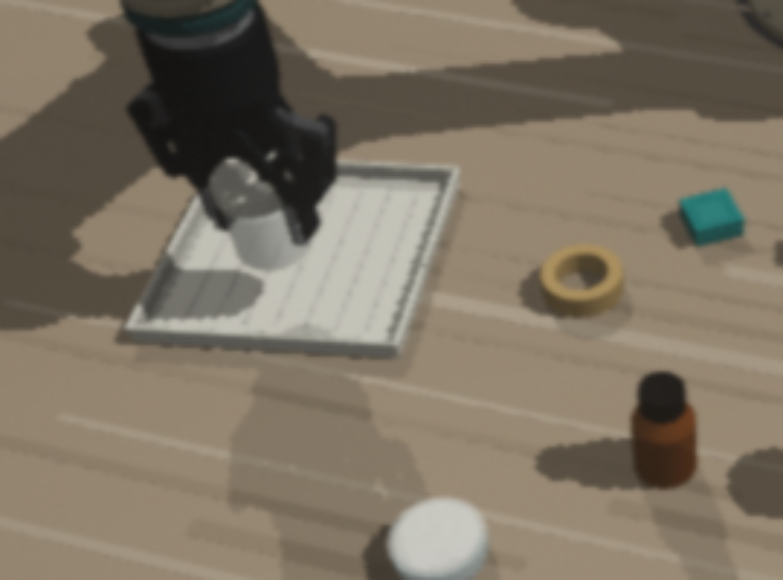

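The jar is held upright over the tray. Lower and feel.

```bash
python3 -m handwheel '[{"x":0,"y":0,"z":-0.02,"ax":0,"ay":0,"az":0,"hand":0.04},{"x":0,"y":0,"z":-0.035,"ax":0,"ay":0,"az":0,"hand":0.04},{"x":0,"y":0,"z":-0.043,"ax":0,"ay":0,"az":0,"hand":0.04},{"x":0,"y":0,"z":-0.043,"ax":0,"ay":0,"az":0,"hand":0.04},{"x":0,"y":0,"z":-0.043,"ax":0,"ay":0,"az":0,"hand":0.04}]'| grep -E 'pos|force'; for i in 1 2; do python3 -m handwheel '[{"x":0,"y":0,"z":-0.001,"ax":0,"ay":0,"az":0,"hand":0.04},{"x":0,"y":0,"z":-0.001,"ax":0,"ay":0,"az":0,"hand":0.04}]' | grep -E 'pos|force'; done
```

```text
ee_pos: [505.7, -318.6, 17.5]
ft_force: [-0.3, 0.6, -0.5]
ee_pos: [505.7, -318.6, 16.7]
ft_force: [0.9, 0.6, -0.2]
ee_pos: [505.9, -318.7, 16.2]
ft_force: [-0.6, 0.9, 2.6]
```

```bash
python3 -m handwheel '[{"x":0,"y":0,"z":0,"ax":0,"ay":0,"az":0,"hand":0.06},{"x":0,"y":0,"z":0,"ax":0,"ay":0,"az":0,"hand":0.075},{"x":0,"y":0,"z":0,"ax":0,"ay":0,"az":0,"hand":0.075},{"x":0,"y":0,"z":0,"ax":0,"ay":0,"az":0,"hand":0.075},{"x":0,"y":0,"z":0.03,"ax":0,"ay":0,"az":0,"hand":0.075},{"x":0,"y":0,"z":0.08,"ax":0,"ay":0,"az":0,"hand":0.075},{"x":0,"y":0,"z":0.14,"ax":0,"ay":0,"az":0,"hand":0.075},{"x":0,"y":0,"z":0.14,"ax":0,"ay":0,"az":0,"hand":0.075}]'|grep -E 'pos|force'; python3 look.py w18
```

```text
ee_pos: [507.9, -320.2, 162.6]
ft_force: [0.5, 0.7, -0.4]
t 26.55 ee [ 507.9 -320.2  162.6] jaw -90.0 toolx [ 0.009 -0.007 -1.   ] open 0.879 F [ 0.5  0.7 -0.4] j [-0.62  0.28  1.28 -0.    1.57  0.95]
```

View pics/w18.png

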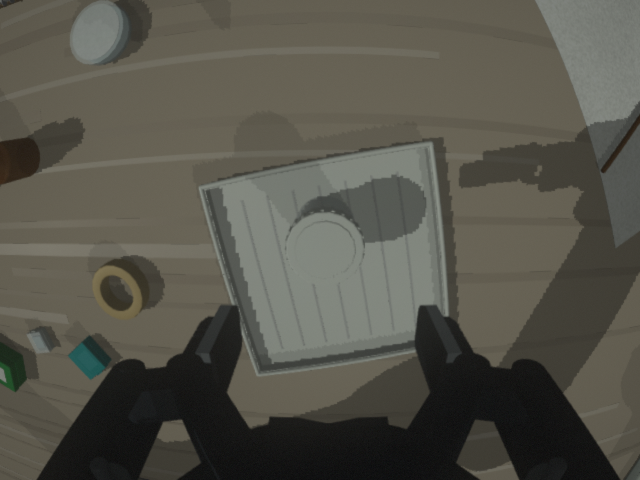

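```bash
python3 - <<'E'
from h import *
import pickle
s=pickle.load(open('pics/w18.pkl','rb'))
w=np.array([wray(u,16,s) for u in [(201,186),(433,141),(450,350),(259,376)]]);print(w.round(1),w.mean(0).round(1));print('jar',wray((324,246),69,s))
E
python3 -m handwheel '[{"x":0.05,"y":0.04,"z":0,"ax":0,"ay":0,"az":0,"hand":0.082},{"x":0.09,"y":0.08,"z":0,"ax":0,"ay":0,"az":0,"hand":0.082},{"x":0.13,"y":0.12,"z":0,"ax":0,"ay":0,"az":0,"hand":0.082},{"x":0.16,"y":0.16,"z":0,"ax":0,"ay":0,"az":0,"hand":0.082},{"x":0.179,"y":0.2005,"z":-0.03,"ax":0,"ay":0,"az":0,"hand":0.082},{"x":0.179,"y":0.2005,"z":-0.06,"ax":0,"ay":0,"az":0,"hand":0.082},{"x":0.179,"y":0.2005,"z":-0.06,"ax":0,"ay":0,"az":0,"hand":0.082},{"x":0.179,"y":0.2005,"z":-0.06,"ax":0,"ay":0,"az":0,"hand":0.082}]'|grep -E 'pos|force'; python3 look.py w19
```

```text
[[ 542.1 -217.3   16. ]
 [ 577.8 -404.    16. ]
 [ 381.7 -440.7   16. ]
 [ 353.5 -252.5   16. ]] [ 463.8 -328.6   16. ]
jar [ 508.67990632 -317.85527605   69.        ]
ee_pos: [684.7, -118.8, 96.5]
ft_force: [-0.1, -0.0, 0.2]
t 27.6 ee [ 684.7 -118.8   96.5] jaw -90.0 toolx [ 0. -0. -1.] open 0.958 F [-0.1 -0.   0.2] j [-0.22  0.61  0.99 -0.    1.54  1.35]
```

View pics/w19.png

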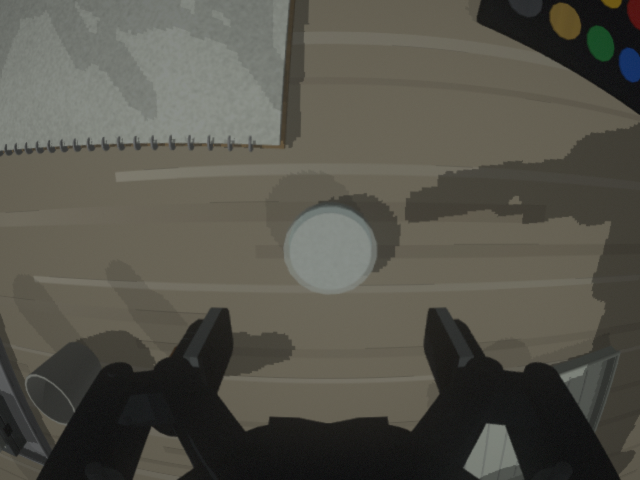

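Run:
```python
from h import *
import pickle
s=pickle.load(open('pics/w19.pkl','rb'))
for u in [(331,251),(285,251),(377,251),(331,208),(331,294)]:print(wray(u,20,s).round(1))
```

```text
[ 687.4 -120.4   20. ]
[687.4 -91.5  20. ]
[ 687.4 -149.4   20. ]
[ 715.1 -120.3   20. ]
[ 657.3 -120.5   20. ]
```

```bash
python3 -m handwheel '[{"x":0.002,"y":-0.001,"z":-0.05,"ax":0,"ay":0,"az":0,"hand":0.082},{"x":0.002,"y":-0.001,"z":-0.08,"ax":0,"ay":0,"az":0,"hand":0.082},{"x":0.002,"y":-0.001,"z":-0.096,"ax":0,"ay":0,"az":0,"hand":0.082},{"x":0.002,"y":-0.001,"z":-0.096,"ax":0,"ay":0,"az":0,"hand":0.082},{"x":0.002,"y":-0.001,"z":-0.096,"ax":0,"ay":0,"az":0,"hand":0.065},{"x":0.002,"y":-0.001,"z":-0.096,"ax":0,"ay":0,"az":0,"hand":0.05},{"x":0.002,"y":-0.001,"z":-0.096,"ax":0,"ay":0,"az":0,"hand":0.05},{"x":0.002,"y":-0.001,"z":-0.096,"ax":0,"ay":0,"az":0,"hand":0.05},{"x":0.002,"y":-0.001,"z":-0.096,"ax":0,"ay":0,"az":0,"hand":0.05},{"x":0.002,"y":-0.001,"z":-0.096,"ax":0,"ay":0,"az":0,"hand":0.05}]' 20; python3 look.py w20
```

```text
time: 28.9
ee_pos: [688.1, -119.5, 2.5]
tcp_rot: [2.856, 1.567, -0.286]
ft_force: [-1.2, 0.1, 5.6]
opening: 0.692
t 28.9 ee [ 688.1 -119.5    2.5] jaw -90.0 toolx [ 0.004 -0.001 -1.   ] open 0.692 F [-1.2  0.1  5.6] j [-0.22  0.7   1.05 -0.    1.39  1.35]
```

View pics/w20.png

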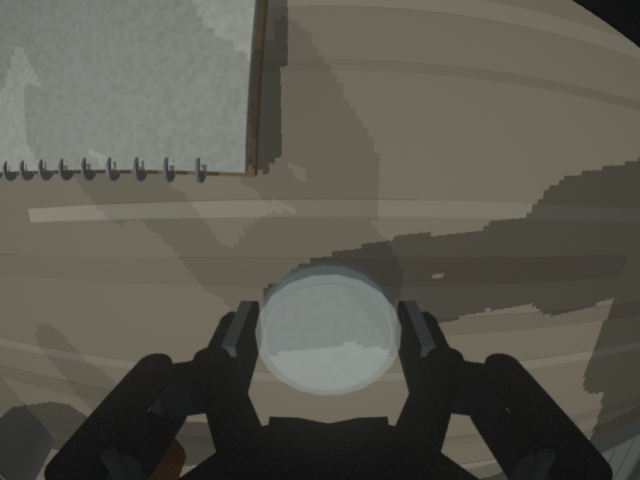

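```bash
python3 -m handwheel '[{"x":0,"y":0,"z":0.03,"ax":0,"ay":0,"az":0,"hand":0.05},{"x":0,"y":0,"z":0.08,"ax":0,"ay":0,"az":0,"hand":0.05},{"x":-0.04,"y":-0.03,"z":0.11,"ax":0,"ay":0,"az":0,"hand":0.05},{"x":-0.08,"y":-0.06,"z":0.12,"ax":0,"ay":0,"az":0,"hand":0.05},{"x":-0.12,"y":-0.09,"z":0.12,"ax":0,"ay":0,"az":0,"hand":0.05},{"x":-0.16,"y":-0.12,"z":0.12,"ax":0,"ay":0,"az":0,"hand":0.05},{"x":-0.2,"y":-0.15,"z":0.12,"ax":0,"ay":0,"az":0,"hand":0.05},{"x":-0.24,"y":-0.18,"z":0.12,"ax":0,"ay":0,"az":0,"hand":0.05},{"x":-0.27,"y":-0.216,"z":0.12,"ax":0,"ay":0,"az":0,"hand":0.05},{"x":-0.27,"y":-0.216,"z":0.1,"ax":0,"ay":0,"az":0,"hand":0.05},{"x":-0.27,"y":-0.216,"z":0.08,"ax":0,"ay":0,"az":0,"hand":0.05},{"x":-0.27,"y":-0.216,"z":0.08,"ax":0,"ay":0,"az":0,"hand":0.05}]'; python3 look.py w21
```

```text
time: 30.45
ee_pos: [416.0, -334.5, 78.8]
tcp_rot: [-0.725, 1.568, 2.416]
ft_force: [0.1, 0.2, -0.2]
opening: 0.691
t 30.45 ee [ 416.  -334.5   78.8] jaw -90.0 toolx [-0.002  0.002 -1.   ] open 0.691 F [ 0.1  0.2 -0.2] j [-0.75  0.18  1.57 -0.    1.39  0.82]
```

View pics/w21.png

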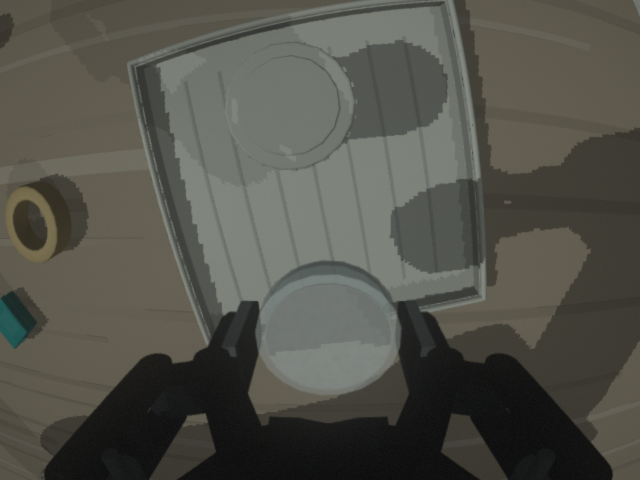

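```bash
python3 -m handwheel '[{"x":0.006,"y":0,"z":-0.03,"ax":0,"ay":0,"az":0,"hand":0.05},{"x":0.006,"y":0,"z":-0.055,"ax":0,"ay":0,"az":0,"hand":0.05},{"x":0.006,"y":0,"z":-0.069,"ax":0,"ay":0,"az":0,"hand":0.05},{"x":0.006,"y":0,"z":-0.07,"ax":0,"ay":0,"az":0,"hand":0.05},{"x":0.006,"y":0,"z":-0.07,"ax":0,"ay":0,"az":0,"hand":0.05}]'| grep -E 'pos|force'; for i in 1 2; do python3 -m handwheel '[{"x":0,"y":0,"z":-0.001,"ax":0,"ay":0,"az":0,"hand":0.05},{"x":0,"y":0,"z":-0.001,"ax":0,"ay":0,"az":0,"hand":0.05}]' | grep -E 'pos|force'; done
```

```text
ee_pos: [423.4, -335.7, 11.2]
ft_force: [0.3, -0.2, 0.3]
ee_pos: [422.9, -335.3, 9.4]
ft_force: [0.3, -0.5, 0.1]
ee_pos: [422.7, -335.1, 7.8]
ft_force: [0.1, 0.2, -0.5]
```

```bash
for i in 1 2 ; do python3 -m handwheel '[{"x":0,"y":0,"z":-0.001,"ax":0,"ay":0,"az":0,"hand":0.05},{"x":0,"y":0,"z":-0.001,"ax":0,"ay":0,"az":0,"hand":0.05}]' | grep -E 'pos|force'; done
```

```text
ee_pos: [422.7, -335.0, 6.7]
ft_force: [0.5, -1.0, -0.4]
ee_pos: [422.7, -335.0, 5.7]
ft_force: [-0.4, -0.3, -1.2]
```

```bash
python3 -m handwheel '[{"x":0,"y":0,"z":-0.001,"ax":0,"ay":0,"az":0,"hand":0.05},{"x":0,"y":0,"z":-0.001,"ax":0,"ay":0,"az":0,"hand":0.05}]' | grep -E 'pos|force'
```

```text
ee_pos: [422.8, -335.2, 5.5]
ft_force: [-2.0, 1.7, 4.5]
```

Contact at 5.5, as predicted. Release and retreat.

```bash
python3 -m handwheel '[{"x":0,"y":0,"z":0.0005,"ax":0,"ay":0,"az":0,"hand":0.065},{"x":0,"y":0,"z":0.0005,"ax":0,"ay":0,"az":0,"hand":0.075},{"x":0,"y":0,"z":0.0005,"ax":0,"ay":0,"az":0,"hand":0.075},{"x":0,"y":0,"z":0.0005,"ax":0,"ay":0,"az":0,"hand":0.075},{"x":0,"y":0,"z":0.03,"ax":0,"ay":0,"az":0,"hand":0.075},{"x":0,"y":0,"z":0.08,"ax":0,"ay":0,"az":0,"hand":0.075},{"x":0,"y":0,"z":0.14,"ax":0,"ay":0,"az":0,"hand":0.075},{"x":0,"y":0,"z":0.2,"ax":0,"ay":0,"az":0,"hand":0.075},{"x":-0.04,"y":-0.03,"z":0.25,"ax":0,"ay":0,"az":0,"hand":0.075},{"x":-0.08,"y":-0.06,"z":0.25,"ax":0,"ay":0,"az":0,"hand":0.075},{"x":-0.12,"y":-0.1,"z":0.25,"ax":0,"ay":0,"az":0,"hand":0.075},{"x":-0.12,"y":-0.1,"z":0.25,"ax":0,"ay":0,"az":0,"hand":0.075}]'; python3 look.py w22; python3 -c "
from h import *
I=env.camera('scene');cv2.imwrite('pics/s22.png',I)
J=env.camera('top');cv2.imwrite('pics/t22.png',J)"
```

```text
time: 33.88
ee_pos: [300.1, -437.1, 254.7]
tcp_rot: [0.428, 1.57, -2.718]
ft_force: [-0.3, 0.3, -0.1]
opening: 0.88
t 33.88 ee [ 300.1 -437.1  254.7] jaw -90.3 toolx [-0.001 -0.    -1.   ] open 0.88 F [-0.3  0.3 -0.1] j [-1.04  0.06  1.34 -0.    1.74  0.54]
```

View pics/s22.png

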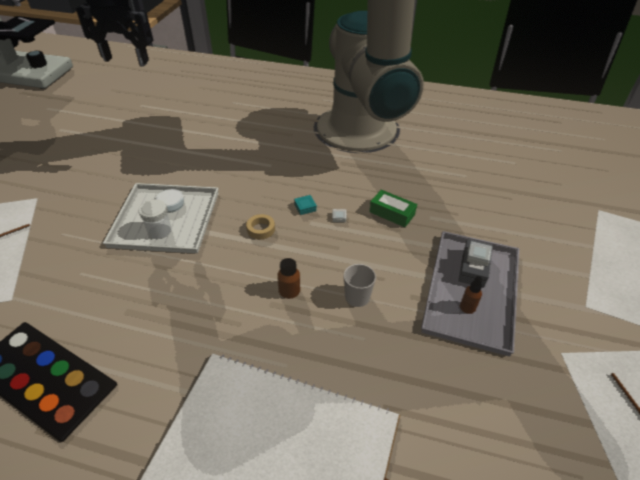

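View pics/t22.png

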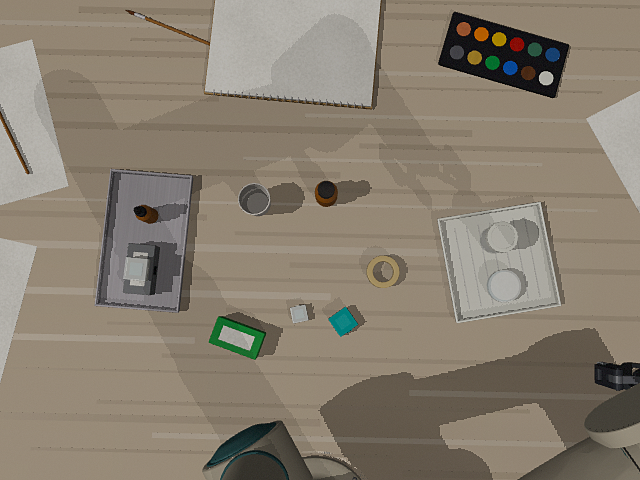

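```bash
python3 -c "
import cv2,numpy as np
t=cv2.imread('pics/t22.png');s=cv2.imread('pics/s22.png')
a=cv2.resize(t[165:315,90:200],(396,540),interpolation=2);b=cv2.resize(s[225:355,415:525],(396,468),interpolation=2);b=cv2.copyMakeBorder(b,0,72,0,0,0)
cv2.imwrite('pics/c22.png',np.hstack([a,b]))
a=cv2.resize(t[195:325,430:565],(396,381),interpolation=2);b=cv2.resize(s[175:260,100:225],(396,269),interpolation=2);b=cv2.copyMakeBorder(b,0,112,0,0,0)
cv2.imwrite('pics/d22.png',np.hstack([a,b]))
"
```

```text
(no output)
```

View pics/c22.png

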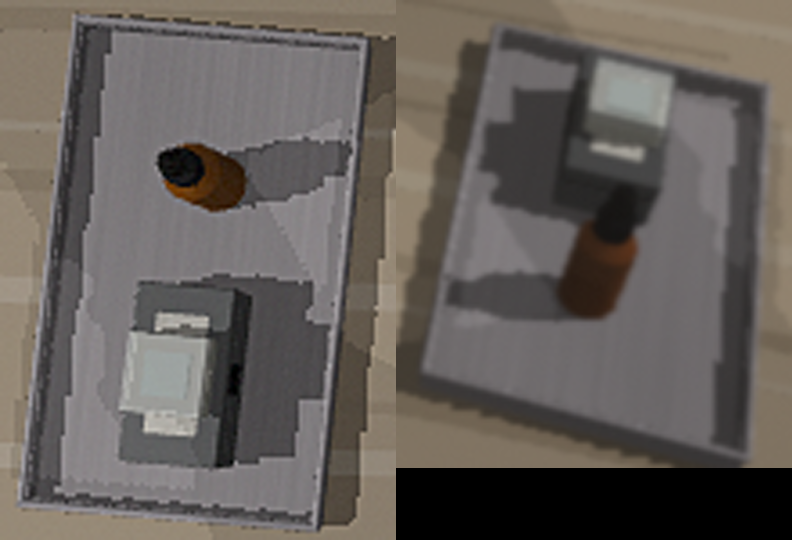

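View pics/d22.png

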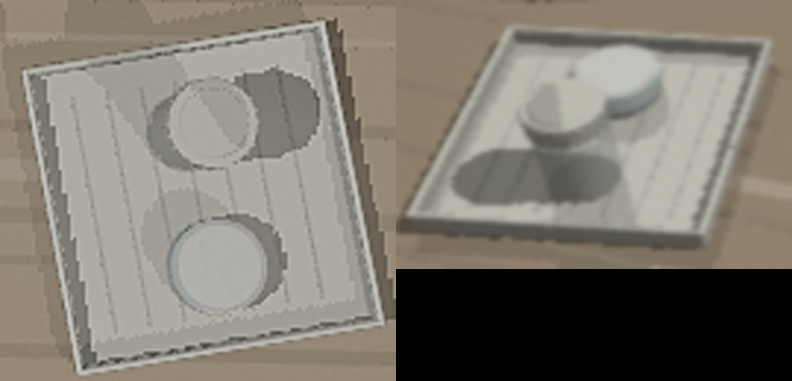

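All five items are placed, upright and inside the rims. The screw-cap bottle (326,193), the pot (254,199) and the tape (383,271) are at the same pixels as at the start. I'm handing in.

```bash
python3 -c "
from workcell import env
print(env.job_done());print(env.get_state()['time'])"
```

```text
the job is handed in; nothing more can be done
None
the job is handed in; nothing more can be done
```

Both kits are made up and the job is handed in, at about 34 s of the 120 s allowed.

- **Steel tray (onion-skin kit):** the slide box lies flat on the floor with the cover-glass box on top. The dropper bottle stands beside them.
- **White tray (pond-life kit):** the jar and the petri dish stand side by side on the floor.

I lowered each item until I felt light contact before letting go. That was at most 16 N, for the slide box, and 6 N or less for the others. The contact heights matched what was expected from the tray floors and the slide box top.

The last scene and top pictures show everything upright and inside the rims, with the gripper well clear. The screw-cap bottle, water pot and tape had not moved. I left the green box, the turquoise box and the small white box alone.

Three things disagreed or differed from plan:
- **Camera positions:** the wrist camera put objects 3–9 mm farther out in x than the top camera. I used values in between, and all the grasps held.
- **Jar grip:** the jar was held by its lid instead of its body, but it stayed upright.
- **Refused move:** my first move command was refused because it left out some of the required keys. It cost no motion.

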